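# Tip a standing carrier plate flat, key it into the shaker and lock it

## Robot

A 7-joint arm with a two-finger parallel gripper is mounted at the origin on the work surface; the furniture and walls round the work are solid. World frame = base frame: x ahead of the robot, y to its left, z up, the work surface at z = 0. Lengths are in m, angles in rad, forces in N, time in s.
With the tool pointing down it reaches from about 0.4 to 0.85 m from the base axis. Payload 4.5 kg.
Tool frame: the origin (TCP) lies between the finger pads; the fingertips stand 19 mm ahead of it and the grasp point (between the pads) is the TCP (r.nose_length is the distance from the TCP to the fingertips, in m); z points along the fingers, x is the direction in which the jaws open and shut, and the axes are right-handed (so a half turn about z gives the same grasp; the last joint's range is limited). The gripper opens to 88 mm and grips with 3 to 60 N. Pads are 18 mm wide; open, the fingers measure 123 mm over their backs; the gripper's body (75 mm by 187 mm) begins 45 mm behind the grasp point.
Start: joints at [-1.287, 0.689, -0.195, 1.565, 0.157, 0.902, -0.215], TCP at [0.154, 0.606, 0.258] pointing down, gripper open.
Joint ranges: [-3.01, 3.01], [-0.46, 2.08], [-1.47, 1.51], [0.13, 2.56], [-1, 4.14], [0.04, 2.09], [-2.66, 2.66]. Speed limits (rad/s): [2.57, 2.57, 3.14, 3.14, 3.14, 3.14, 3.14].

## Interface

Orientations are given as a unit quaternion [x, y, z, w].
In Python, from plant import get_state, vision, r gives the robot as it stands.
- The arm moves only by the tool play_rows, never from a script. Its argument "deltas" is a list that holds one entry, the list of rows, each a list of 7 numbers: the gripper command: -1 is fully open, 1 is shut, values between are in proportion, then the shift along the tool's x, y, z normalised to -1 to 1, where 1 is 300 mm, then the turn, a rotation vector about the tool's x, y, z normalised to -1 to 1, where 1 is pi rad. A call has 1 to 5 rows; each row is the pose to reach, as a shift and turn from the pose measured when the call began, along the tool's axes at that moment, turning the shorter way round; what a row does not reach only later rows make up. A row lasts 1/8 s, in which the tool goes at most 62.5 mm and 10.7 degrees, less where a joint would pass 70% of its speed; a pose out of reach is approached as far as the arm can. A call with a number of a shift or a turn outside -1 to 1 is refused whole. A call with a gripper value outside its range is refused whole. The fingers move at their own pace and stop on an object; "force" is the grip in N (left out, the last holds). Time passes only in rows, so rows that repeat a pose let the fingers close. It gives the time, the measured TCP pose, the force and the opening at its end, in the units of the state.
- get_state(): the state, without advancing time (a new reading comes with each control period).
- vision.snapshot(name): name is "scene" or "top" or "wrist"; returns the picture (384x512x3 uint8, red, green, blue); there is no depth.
- vision.camera_model(name): a dict with "vfov" (degrees; the focal length in pixels is half the picture's height over the tangent of half this angle, whatever the lens; pixels are square), "cx", "cy" (the principal point, pixels), "world_to_cam" (4x4, takes a point from world to camera coordinates). Camera axes: x right, y up, looking along -z (the intrinsics and any distortion apply to the point x, -y, -z); pixel columns grow to the right and rows downward; lengths in m; the calibration is good to about 2 mm. A picture is of the moment at which its call begins: read the wrist's pose just before it. camera_model takes no time and is no camera call; for the wrist camera it gives the pose at the moment of the call.
- r.finish_job(): hands the job in, once; it reports no verdict.
The state is a dict: "clock": time; "q": joint angles; "qd": joint speeds; "joint_torque": joint torques, N m; "tool_pos": TCP position; "eef_rot": TCP orientation; "contact_force": force on the tool from outside, world axes, zero at the start; "moment": the same for the moment, N m; "opening": opening from 0.0 (shut) to 1.0 (fully open).
Only numpy, scipy, OpenCV 4.12 (cv2) and the standard library are available. Lean on these libraries where they do the work, as an engineer would, in place of code of your own. Each camera call takes 0.05 s, during which the arm holds its last target.

## Task

Fit the carrier plate to the bench shaker. First swing the shaker's retaining arm well clear of the socket; then tip the standing plate over with a light push so that it lies flat on the bench with its grip bar up (do not pick it up to turn it). Then lift it by the bar, lower it into the socket with its flat side lined up with the socket's flat side until it sits fully down, and swing the retaining arm all the way back over it, leaving the beaker, the dish and the carton where they are.

Things in the scene. Friction and masses are not known exactly. Their poses are not given: they have to be found in the camera images.
- carrier: Carrier plate: loose aluminium disc, diameter 80, thickness 14 mm, 0.17 kg, one side cut straight (the flat), a black bar grip on one face. Origin: disc centre on the plain face; z points out of the grip face; flat on the -x side. Starts standing on its flat, 70 mm tall, x up, z level. Past 13 degrees it topples by itself; pushed on the grip side above the bar it lands grip up.
- carrier_grip (a point): Middle of the bar grip, on the disc's axis, 25 mm from the plain face (carrier z); turns with the carrier. The bar is 12 mm wide (carrier x), 36 mm long (y, parallel to the flat) and stands 22 mm off the face. Plate standing: the bar lies level, 24 to 36 mm over the bench. Plate lying: 14 to 36 mm over it.
- carrier_flat (a point): Middle of the plate's flat edge, 30 mm from the disc's centre on the carrier's -x side, at half thickness; the flat is 53 mm long (carrier y). It rests on the bench at the start.
- shaker: Bench shaker, fixed: low white housing 160 (x) x 190 (y) mm, aluminium deck 40 mm over the bench, dial and dark panel on the front (-x). Origin: centre of its underside, z up, x to its rear. On the deck stands the dark steel D-shaped socket ring, 10 mm high and 8 mm thick, with its straight wall to the front.
- socket (a point): Centre of the socket's floor, on the deck, 40 mm over the bench; axes of the shaker. Ring: inner radius 42.5 mm; inside of its straight wall at x = -32.5 mm. The carrier has 2.5 mm play all round, goes in only flat to flat, and when seated has its origin here, axes parallel, its top face 54 mm over the bench.
- retainer (a joint): Level swing of the steel retaining arm: 0 = home at its stop, pointing along shaker +y over the plate's rear edge; grows as it swings to the rear (+x), at most 1.7. Starts at 0 to 0.25, in the plate's way; clear from 0.6. Friction 0.6 N at the pin; stays where left. Arm 80 mm long, 14 wide, 58 to 63 mm over the bench: passes 4 mm over a seated plate.
- retainer_pin (a point): Mid-height of the upright black pin near the arm's end, for pushing it: 12 mm in diameter, 63 to 85 mm over the bench, 70 mm from the pivot.
- retainer_pivot (a point): On the arm's upright pivot axis, 60 mm over the bench, 34 mm to the rear (+x) and 66 mm to the right (-y) of the socket's centre in the shaker's axes; its head reaches 68 mm over the bench. Beyond the shaker on the right stands a closed wooden case, 0.15 m tall: keep the gripper clear of it.
- beaker: Bystander: empty glass beaker, 60 mm wide, 79 mm tall. Origin: centre of its underside.
- dish: Bystander: closed petri dish with a tan filling, 62 mm wide, 14 mm tall, lying flat. Origin: centre of its underside.
- carton: Bystander: small orange and white carton, 45x58x20 mm, lying flat. Origin: centre of its underside.
There are look-alikes about, which are no part of the job. There is more than one size of the carrier; the one meant has the size given above.

How it is judged:
By the outcome, as a careful person would: the job done as asked, in the order asked, and still so for the second after the job is handed in, with the robot touching nothing.
It also fails if it takes over 67 s, if anything falls off the work surface, if the arm or the gripper's body presses on something with over 40 N, if the wrist force passes 120 N, or if a joint passes its speed limit or range.

## Working session

There is one attempt and no reset: what is moved stays moved. The work goes in short steps, Python scripts to look and compute and a tool call to move; the robot and the scene stay as the last step left them, time stands still between calls to the robot, and variables do not carry over. Pictures are saved under pics/ and viewed, and the job is handed in when it is done.

Besides the shell and the picture viewer there is one more tool, called after ">>>" as name([rows], argument=value, ...), one row to a line, values as JSON. play_rows: Moves the arm, as the interface text tells. Scaled input: -1 to 1 covers 300 mm each way for a shift and pi rad each way for a turn. Its arguments: {"type":"object","properties":{"deltas":{"type":"array"},"force":{"type":"number"}},"required":["deltas"]}

```bash
ls; mkdir -p pics; python3 - <<'E'
from plant import get_state, vision, r
import cv2
s=get_state(); print(s)
for n in ("scene","top","wrist"):
    m=vision.camera_model(n); print(n,m)
    im=vision.snapshot(n); cv2.imwrite(f"pics/{n}0.png",im[:,:,::-1])
print(r.nose_length)
E
```

```text
pics
{'clock': 0.0, 'q': array([-1.28719945,  0.689975  , -0.19451628,  1.56632488,  0.15729807,
        0.90253078, -0.21513836]), 'qd': array([-0.00188561, -0.00053028,  0.00028826,  0.00058442,  0.00151327,
       -0.00037049,  0.00058156]), 'joint_torque': array([ 2.12460700e-04, -5.27557003e+01, -1.26678083e+00, -1.53426272e+01,
       -5.25840896e-02,  6.43188134e-03,  1.70879107e-04]), 'tool_pos': array([0.15440236, 0.60500981, 0.25692079]), 'eef_rot': array([ 7.89671829e-01,  6.13528769e-01, -6.85264628e-04,  6.18484124e-04]), 'contact_force': array([-0.07116809,  0.63717619,  0.53951991]), 'moment': array([ 0.01181289,  0.00113815, -0.04341542]), 'opening': 0.9972486878093288}
scene {'vfov': 46.05089516981155, 'cx': 249.7106333792683, 'cy': 191.40164762455078, 'world_to_cam': array([[ 0.74343212, -0.66867312,  0.01359946, -0.35388299],
       [ 0.28804349,  0.33846626,  0.89580776, -0.24268589],
       [-0.60360553, -0.66205502,  0.44423362, -0.56523127],
       [ 0.        ,  0.        ,  0.        ,  1.        ]])}
top {'vfov': 51.179480337580344, 'cx': 257.1049910845734, 'cy': 194.46727170013614, 'world_to_cam': array([[-0.02525613, -0.99959176,  0.01335832,  0.08975826],
       [ 0.9911347 , -0.02329443,  0.1308028 , -0.54284731],
       [-0.13043822,  0.01654347,  0.99131841, -0.9404161 ],
       [ 0.        ,  0.        ,  0.        ,  1.        ]])}
wrist {'vfov': 62.702303023942775, 'cx': 258.91350301343203, 'cy': 192.0915633713521, 'world_to_cam': array([[ 0.24765105,  0.96884737, -0.00193278, -0.62373368],
       [-0.93619429,  0.23878994, -0.25791398,  0.03499552],
       [-0.24941775,  0.06568213,  0.96616595, -0.38962082],
       [ 0.        ,  0.        ,  0.        ,  1.        ]])}
0.019
```

View pics/scene0.png

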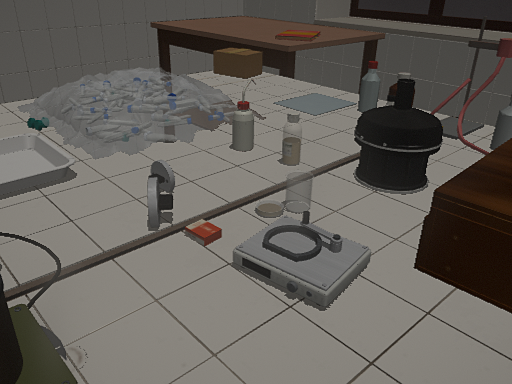

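View pics/top0.png

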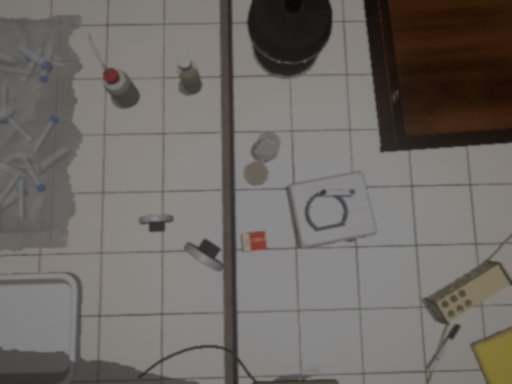

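View pics/wrist0.png

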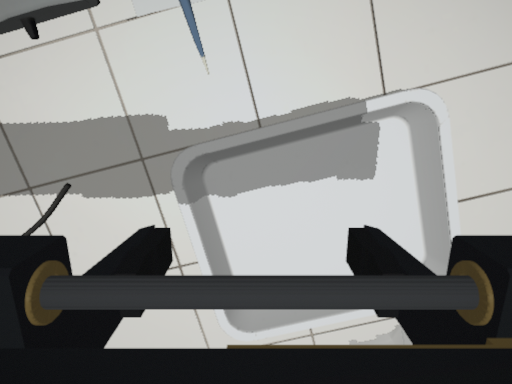

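The top view shows the shaker at (332,210), two standing plates at (156,220) and (205,255), the carton at (254,241), the dish at (256,173) and the beaker at (266,147). I'll enlarge the crops next.

```bash
cat > h.py <<'E'
import numpy as np, cv2
from plant import get_state, vision, r
from scipy.spatial.transform import Rotation as R
class Cam:
    def __init__(s,n):
        m=vision.camera_model(n); s.f=192/np.tan(np.radians(m['vfov'])/2); s.c=np.array([m['cx'],m['cy']]); s.T=m['world_to_cam']
    def proj(s,P):
        P=np.atleast_2d(P); c=P@s.T[:3,:3].T+s.T[:3,3]
        return np.c_[s.c[0]+s.f*c[:,0]/-c[:,2], s.c[1]-s.f*c[:,1]/-c[:,2]]
    def ray(s,uv):
        uv=np.atleast_2d(uv).astype(float); d=np.c_[(uv[:,0]-s.c[0])/s.f,-(uv[:,1]-s.c[1])/s.f,-np.ones(len(uv))]
        Rm=s.T[:3,:3]; return -Rm.T@s.T[:3,3], d@Rm
    def onz(s,uv,z):
        o,d=s.ray(uv); return o+d*((z-o[2])/d[:,2])[:,None]
def tri(ca,ua,cb,ub):
    A=[];b=[]
    for c,u in((ca,ua),(cb,ub)):
        o,d=c.ray(u);d=d[0]/np.linalg.norm(d[0]);M=np.eye(3)-np.outer(d,d);A.append(M);b.append(M@o)
    x=np.linalg.lstsq(np.vstack(A),np.hstack(b),rcond=None)[0]
    return x,[np.linalg.norm(A[i]@x-b[i]) for i in(0,1)]
def crop(im,x0,y0,x1,y1,k,fn):
    cv2.imwrite(fn,cv2.resize(im[y0:y1,x0:x1,::-1],None,fx=k,fy=k,interpolation=cv2.INTER_CUBIC))
E
python3 - <<'E'
import cv2
from h import crop
t=cv2.imread('pics/top0.png')[:,:,::-1]; s=cv2.imread('pics/scene0.png')[:,:,::-1]
crop(t,125,125,385,275,3,'pics/tc.png'); crop(s,130,145,390,305,3,'pics/sc.png')
E
```

```text
(no output)
```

View pics/tc.png

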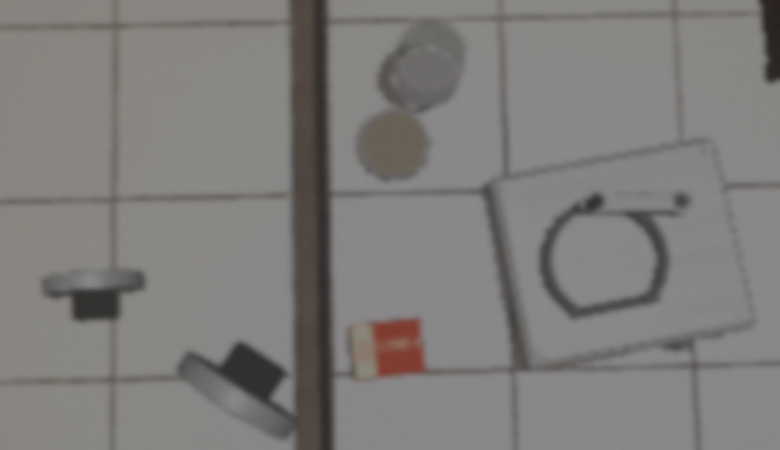

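View pics/sc.png

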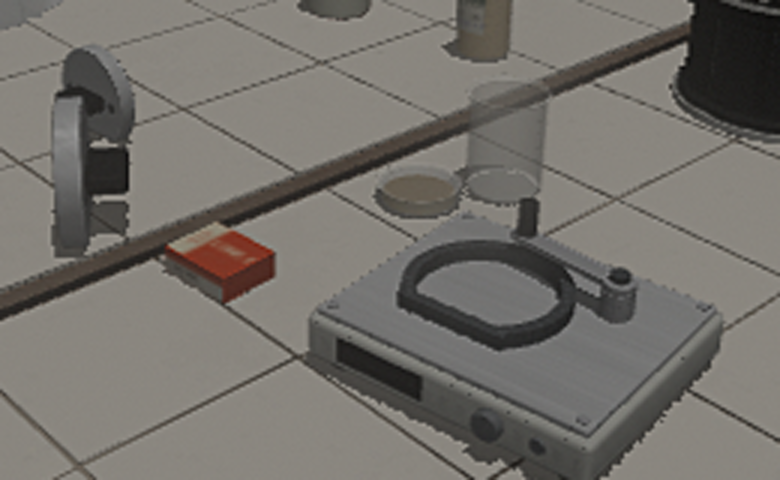

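```bash
python3 - <<'E'
from h import *
t=Cam('top');s=Cam('scene')
T=lambda x,y:(125+x/3,125+y/3); S=lambda x,y:(130+x/3,145+y/3)
for a,b in(((42,285),(145,278)),((180,360),(292,432))):
  for z in(.025,.03,.04):
    p=t.onz([T(*a),T(*b)],z);print(p,np.linalg.norm(p[1]-p[0]))
# shaker deck corners
D=[(489,185),(708,141),(752,322),(530,366)]
p=t.onz([T(*d) for d in D],.04);print('deck',p)
print([np.linalg.norm(p[i]-p[i-1]) for i in range(4)], p.mean(0))
Ds=[(466,214),(722,318),(592,462),(312,317)]
p=s.onz([S(*d) for d in Ds],.04);print('deck scene',p,[np.linalg.norm(p[i]-p[i-1]) for i in range(4)], p.mean(0))
print('pin',tri(t,T(593,201),s,S(528,205)))
print('pivot',tri(t,T(682,200),s,S(620,274)))
print('dish',t.onz([T(393,145)],.014), s.onz([S(418,186)],.014))
print('beaker bot',s.onz([S(504,190)],0))
print('carton',t.onz([T(387,348)],.02))
# strip
print('strip top', t.onz([T(292,300),T(330,300),T(292,0),T(330,0)],0))
print('strip sc', s.onz([S(0,290),S(0,318),S(450,125),S(450,148)],0))
print('plateA top/bottom scene',tri(t,T(93,270),s,S(85,48)))
E
```

```text
[[0.4904171  0.36465461 0.025     ]
 [0.49407244 0.28154214 0.025     ]] 0.08319281634900942
[[0.49004465 0.36326257 0.03      ]
 [0.49368128 0.28057542 0.03      ]] 0.0827670854551079
[[0.48929975 0.3604785  0.04      ]
 [0.49289896 0.27864198 0.04      ]] 0.08191562366730497
[[0.4273613  0.25334982 0.025     ]
 [0.36802525 0.16420491 0.025     ]] 0.10708679290894511
[[0.42731153 0.25252737 0.03      ]
 [0.36827912 0.16383866 0.03      ]] 0.10653878698642757
[[0.42721199 0.25088248 0.04      ]
 [0.36878687 0.16310614 0.04      ]] 0.10544277514139262
deck [[ 0.56156906  0.00105339  0.04      ]
 [ 0.59369184 -0.17903606  0.04      ]
 [ 0.44588805 -0.20563634  0.04      ]
 [ 0.4154973  -0.02640324  0.04      ]]
[np.float64(0.14862983067815172), np.float64(0.18293190997493955), np.float64(0.15017834707771835), np.float64(0.18179135950341946)] [ 0.50416156 -0.10250556  0.04      ]
deck scene [[ 0.56035083 -0.00914857  0.04      ]
 [ 0.58477755 -0.18876235  0.04      ]
 [ 0.43007183 -0.22018473  0.04      ]
 [ 0.40796786 -0.03475626  0.04      ]] [np.float64(0.15451965175570767), np.float
[... 346 characters left out ...]
float64(0.0008303929671757606)])
dish [[0.60105782 0.07756277 0.014     ]] [[0.59763172 0.07263288 0.014     ]]
beaker bot [[0.65979132 0.04549371 0.        ]]
carton [[0.43285287 0.08668447 0.02      ]]
strip top [[0.47476091 0.1645318  0.        ]
 [0.47398699 0.13297958 0.        ]
 [0.73211813 0.16094709 0.        ]
 [0.73143021 0.12833139 0.        ]]
strip sc [[3.15612688e-01 1.64244287e-01 0.00000000e+00]
 [3.00049237e-01 1.35739503e-01 0.00000000e+00]
 [7.07851560e-01 1.48392766e-01 0.00000000e+00]
 [6.78463959e-01 1.19421389e-01 5.55111512e-17]]
plateA top/bottom scene (array([0.4898574 , 0.31735202, 0.07171294]), [np.float64(0.009070912710001926), np.float64(0.009070912710001539)])
```

The 80 mm plate is the one at (0.49, 0.32), with its grip facing the robot. The other plate is about 105 mm across, so it's the decoy. Next I'll measure the ring, the arm and the case.

```bash
python3 - <<'E'
from h import *
t=Cam('top');im=cv2.imread('pics/top0.png')
g=cv2.cvtColor(im,cv2.COLOR_BGR2GRAY)
st=get_state();print(np.round(R.from_quat(st['eef_rot']).as_matrix(),3))
m=np.zeros_like(g);m[185:232,303:350]=(g[185:232,303:350]<85)
n,l,stt,_=cv2.connectedComponentsWithStats(m);k=1+stt[1:,4].argmax();print(stt[k]);m=(l==k).astype(np.uint8)
cs,h=cv2.findContours(m,cv2.RETR_CCOMP,cv2.CHAIN_APPROX_NONE)
for c,hh in zip(cs,h[0]):
    if len(c)<40: continue
    w=t.onz(c[:,0,:],.05 )[:,:2]
    # front straight: remove, fit circle to far pts
    print(len(c),hh[3],cv2.minEnclosingCircle(w.astype(np.float32)),cv2.minAreaRect((w*1000).astype(np.float32)))
M=cv2.resize(m[180:236,298:355]*255,None,fx=8,fy=8,interpolation=0);cv2.imwrite('pics/m.png',M)
print('case',t.onz([[386,150],[367,0]],.15),t.onz([[386,150],[367,0]],.0))
print('B top',t.onz([[205,252]],.09),)
E
```

```text
[[ 0.247  0.969 -0.   ]
 [ 0.969 -0.247 -0.001]
 [-0.001  0.    -1.   ]]
[306 190  41  40 262]
205 -1 ((0.4996699094772339, -0.08695478737354279), 0.05133159086108208) ((504.85296630859375, -85.17159271240234), (90.18756866455078, 98.53755950927734), 9.278704643249512)
case [[ 0.62111737 -0.20568645  0.15      ]
 [ 0.97472999 -0.18564018  0.15      ]] [[ 0.65693916 -0.25820404  0.        ]
 [ 1.07280324 -0.23462874  0.        ]]
B top [[0.40996529 0.19783651 0.09      ]]
```

View pics/m.png

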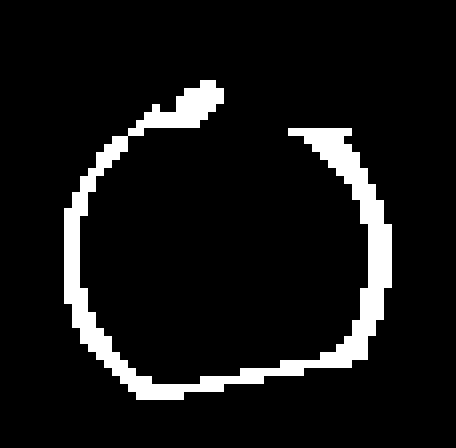

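```bash
cat >> h.py <<'E'
def plan(pos,yaw=None,st=None):
    """row for tool-down target, tool x at world yaw (deg), shorter half turn not applied"""
    st=st or get_state(); Rm=R.from_quat(st['eef_rot']).as_matrix()
    d=Rm.T@(np.array(pos)-st['tool_pos'])/.3
    if yaw is None: yaw=np.degrees(np.arctan2(Rm[1,0],Rm[0,0]))
    a=np.radians(yaw); G=np.array([[np.cos(a),np.sin(a),0],[np.sin(a),-np.cos(a),0],[0,0,-1]])
    rv=R.from_matrix(Rm.T@G).as_rotvec()/np.pi
    print('row',np.round(d,3).tolist(),np.round(rv,4).tolist(),'dist',np.round(np.linalg.norm(d)*.3,3),'ang',np.round(np.degrees(np.linalg.norm(rv)*np.pi),1))
def show():
    st=get_state();Rm=R.from_quat(st['eef_rot']).as_matrix()
    print('t',round(st['clock'],2),'pos',np.round(st['tool_pos'],4),'yaw',round(np.degrees(np.arctan2(Rm[1,0],Rm[0,0])),2),'tilt',np.round(Rm[:,2],3),'F',np.round(st['contact_force'],2),'op',round(st['opening'],3),'q',np.round(st['q'],2))
E
python3 -c "
from h import *
plan([.40,.38,.26],40)
w=Cam('wrist');o,_=w.ray([[256,192]]);st=get_state();print(R.from_quat(st['eef_rot']).as_matrix().T@(o-st['tool_pos']))"
```

```text
row [-0.525, 0.979, -0.009] [0.0002, 0.0004, 0.1983] dist 0.333 ang 35.7
[-0.00017671 -0.06643911 -0.12726347]
```

>>> play_rows([
  [[1,-0.52,0.97,0,0,0,0.2],[1,-0.52,0.97,0,0,0,0.2],[1,-0.52,0.97,0,0,0,0.2],[1,-0.52,0.97,0,0,0,0.2],[1,-0.52,0.97,0,0,0,0.2]],
])

```text
clock: 0.78
tool_pos: [0.3858, 0.3928, 0.2573]
eef_rot: [0.941, 0.339, -0.0, 0.001]
contact_force: [1.0, 0.5, -0.9]
opening: 0.452
```

```bash
python3 -c "
from h import *
show();plan([.45,.10,.26],10);plan([.47,-.16,.26],10)"
```

```text
t 0.78 pos [0.3858 0.3928 0.2573] yaw 39.69 tilt [-0.    -0.002 -1.   ] F [ 0.96  0.51 -0.93] op 0.452 q [-0.85  0.59 -0.05  1.8   0.04  0.76 -0.23]
row [-0.459, 0.888, -0.008] [0.0004, 0.0002, 0.1649] dist 0.3 ang 29.7
row [-0.961, 1.597, -0.006] [0.0004, 0.0002, 0.1649] dist 0.559 ang 29.7
```

>>> play_rows([
  [[1,-0.46,0.89,0,0,0,0.165],[1,-0.46,0.89,0,0,0,0.165],[1,-0.46,0.89,0,0,0,0.165],[1,-0.46,0.89,0,0,0,0.165],[1,-0.46,0.89,0,0,0,0.165]],
])

```text
clock: 1.4
tool_pos: [0.4502, 0.0968, 0.2577]
eef_rot: [0.996, 0.086, -0.0, 0.001]
contact_force: [0.8, 0.2, 0.5]
opening: 0.005
```

```bash
python3 -c "
from h import *
show();plan([.47,-.16,.26],10)"
```

```text
t 1.4 pos [0.4502 0.0968 0.2577] yaw 9.92 tilt [-0.    -0.002 -1.   ] F [0.8  0.22 0.53] op 0.005 q [-0.35  0.48  0.06  2.05 -0.04  0.61 -0.09]
row [-0.083, 0.854, -0.006] [0.0006, 0.0001, -0.0005] dist 0.258 ang 0.1
```

>>> play_rows([
  [[1,-0.08,0.85,0,0,0,0],[1,-0.08,0.85,0,0,0,0],[1,-0.08,0.85,0,0,0,0],[1,-0.08,0.85,0,0,0,0],[1,-0.08,0.85,0,0,0,0]],
])

```text
clock: 2.02
tool_pos: [0.4698, -0.1642, 0.2582]
eef_rot: [0.997, 0.082, -0.0, 0.002]
contact_force: [-0.3, 1.0, 0.0]
opening: 0.006
```

```bash
python3 -c "
from h import *
show()
im=vision.snapshot('wrist');cv2.imwrite('pics/w1.png',im[:,:,::-1])"
```

```text
t 2.02 pos [ 0.4698 -0.1642  0.2582] yaw 9.39 tilt [ 0.    -0.005 -1.   ] F [-0.31  1.01  0.  ] op 0.006 q [ 0.23  0.52  0.02  1.95 -0.01  0.67  0.42]
```

View pics/w1.png

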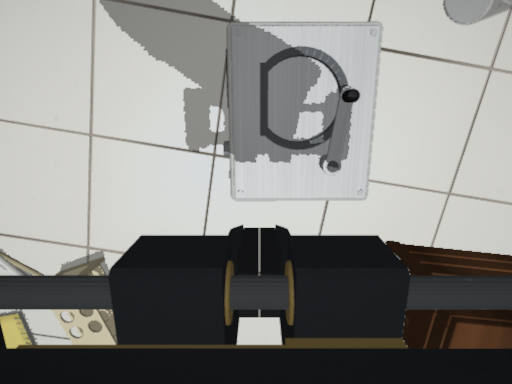

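The wrist view shows the deck corners at about (228,22), (381,24), (368,200) and (233,200). The ring is centred near (305,98), the pin is at (350,95) and the pivot at (332,165).

```bash
python3 - <<'E'
from h import *
im=cv2.imread('pics/w1.png')
c=im[15:210,220:390]; c=cv2.resize(c,None,fx=3.5,fy=3.0*1,interpolation=cv2.INTER_CUBIC) if 0 else cv2.resize(c,None,fx=3,fy=3,interpolation=cv2.INTER_CUBIC)
cv2.imwrite('pics/w1c.png',cv2.convertScaleAbs(c,alpha=1.5,beta=20))
E
```

```text
(no output)
```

View pics/w1c.png

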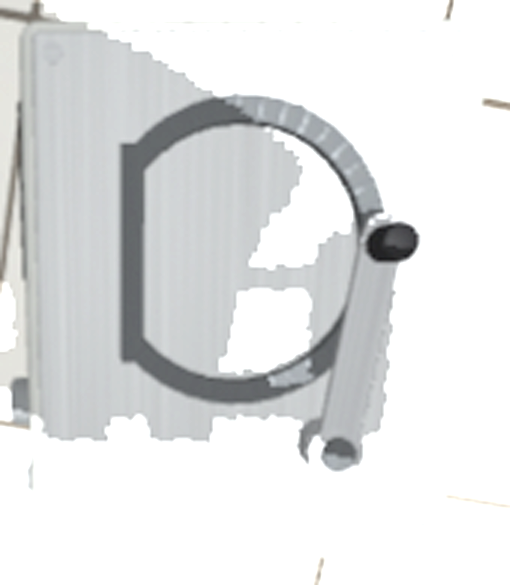

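```bash
python3 - <<'E'
from h import *
w=Cam('wrist');t=Cam('top')
U=lambda x,y:(220+x/3,15+y/3)
p=w.onz([U(143,168),U(143,337)],.05);d=p[0]-p[1];print('wall',p,np.linalg.norm(d),'yaw',np.degrees(np.arctan2(-d[0],d[1])))
print('deck left edge');p=w.onz([(228,22),(233,200),(381,24),(368,200)],.04);print(p);
for a,b in((1,0),(3,2)): d=p[b]-p[a];print(np.degrees(np.arctan2(-d[0],d[1])))
for a,b in((0,2),(1,3)): d=p[b]-p[a];print(np.degrees(np.arctan2(d[1],d[0])))
print('mean',p.mean(0))
a=w.onz([U(248,97)],.05)[0];b=w.onz([U(238,378)],.05)[0];c=w.onz([U(245,124)],.04)[0]
print('outer top',a,'inner bot',b,'inner top floor',c,np.linalg.norm(a-b),np.linalg.norm(c[:2]-b[:2]))
print('pin top',w.onz([U(392,241)],.082),'pivot top',w.onz([U(339,452)],.068))
print('tri pin',tri(w,U(392,241),t,(125+593/3,125+201/3)),'piv',tri(w,U(339,450),t,(125+682/3,125+200/3)))
E
```

```text
wall [[ 0.46130403 -0.06155403  0.05      ]
 [ 0.47082691 -0.1158992   0.05      ]] 0.055173208339123495 yaw 9.939012450450916
deck left edge
[[ 0.41479564 -0.02215545  0.04      ]
 [ 0.44619102 -0.20328888  0.04      ]
 [ 0.56461393  0.00112632  0.04      ]
 [ 0.59825881 -0.17773579  0.04      ]]
9.83322958080626
10.653148146357255
8.833117664074338
9.53872756144575
mean [ 0.50596485 -0.10051345  0.04      ]
outer top [ 0.49136745 -0.03445166  0.05      ] inner bot [ 0.50622847 -0.12431173  0.05      ] inner top floor [ 0.49303625 -0.04101651  0.04      ] 0.09108063280157859 0.08433343258388307
pin top [[ 0.53997533 -0.07298831  0.082     ]] pivot top [[ 0.54246774 -0.14162729  0.068     ]]
tri pin (array([ 0.5394568 , -0.0737516 ,  0.08692831]), [np.float64(0.0008682187703254299), np.float64(0.0008682187703255162)]) piv (array([ 0.53663291, -0.13882448,  0.09585514]), [np.float64(0.002320819061587529), np.float64(0.0023208190615869946)])
```

```bash
python3 -c "
from h import *
plan([.503,-.08,.15],10);plan([.503,-.08,.091],10);plan([.541,-.081,.091],10);plan([.57,-.100,.091],10)"
```

```text
row [0.154, -0.254, 0.359] [0.0011, 0.0002, -0.0025] dist 0.14 ang 0.5
row [0.154, -0.254, 0.556] [0.0011, 0.0002, -0.0025] dist 0.189 ang 0.5
row [0.279, -0.23, 0.556] [0.0011, 0.0002, -0.0025] dist 0.199 ang 0.5
row [0.363, -0.151, 0.556] [0.0011, 0.0002, -0.0025] dist 0.204 ang 0.5
```

>>> play_rows([
  [[1,0.155,-0.254,0.36,0.001,0,-0.0025],[1,0.155,-0.254,0.36,0.001,0,-0.0025],[1,0.155,-0.254,0.36,0.001,0,-0.0025],[1,0.155,-0.254,0.555,0.001,0,-0.0025],[1,0.155,-0.254,0.555,0.001,0,-0.0025]],
])

```text
clock: 2.7
tool_pos: [0.5003, -0.0791, 0.0886]
eef_rot: [0.996, 0.088, -0.005, -0.001]
contact_force: [-1.7, 0.1, 0.3]
opening: 0.007
```

```bash
python3 -c "
from h import *
show();
for p in ([.52,-.079,.091],[.541,-.081,.091],[.556,-.09,.091],[.572,-.102,.091]): plan(p,10)
im=vision.snapshot('scene');crop(im,200,150,400,300,4,'pics/s2.png')"
```

```text
t 2.7 pos [ 0.5003 -0.0791  0.0886] yaw 10.08 tilt [-0.01  0.   -1.  ] F [-1.72  0.1   0.3 ] op 0.007 q [ 0.06  0.83  0.01  2.04 -0.03  0.28  0.27]
row [0.065, 0.011, -0.009] [-0.0006, 0.003, 0.0005] dist 0.02 ang 0.6
row [0.132, 0.03, -0.009] [-0.0006, 0.003, 0.0005] dist 0.041 ang 0.6
row [0.176, 0.068, -0.01] [-0.0006, 0.003, 0.0005] dist 0.057 ang 0.6
row [0.222, 0.117, -0.01] [-0.0006, 0.003, 0.0005] dist 0.075 ang 0.6
```

View pics/s2.png

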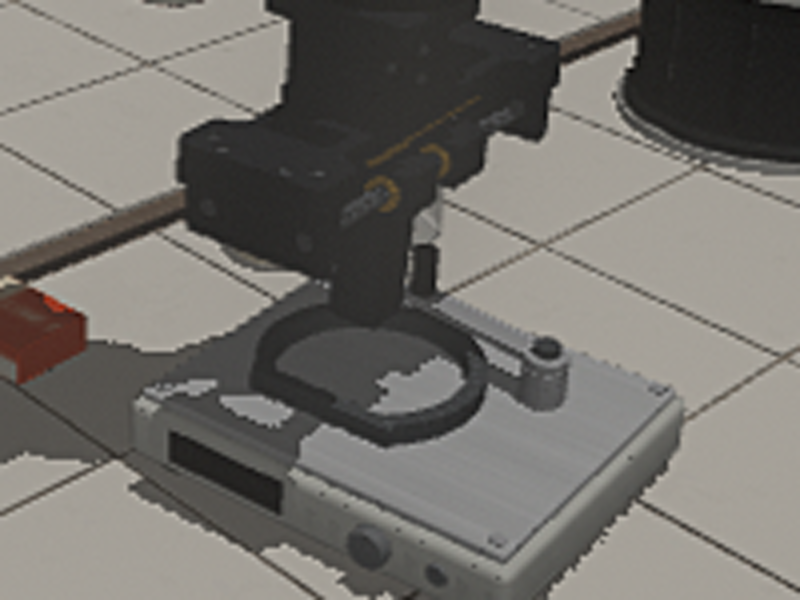

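The fingertips stand in front of the pin, at pin height and above the arm. I'll push the pin round now.

>>> play_rows([
  [[1,0.065,0.01,-0.009,0,0.003,0],[1,0.132,0.03,-0.009,0,0.003,0],[1,0.176,0.068,-0.009,0,0.003,0],[1,0.222,0.117,-0.009,0,0.003,0],[1,0.222,0.117,-0.009,0,0.003,0]],
])

```text
clock: 3.38
tool_pos: [0.5757, -0.1043, 0.0969]
eef_rot: [0.996, 0.086, 0.005, 0.001]
contact_force: [-0.1, -0.1, 0.9]
opening: 0.003
```

```bash
python3 -c "
from h import *
show();
im=vision.snapshot('scene');crop(im,200,150,400,300,4,'pics/s3.png')"
```

```text
t 3.38 pos [ 0.5757 -0.1043  0.0969] yaw 9.91 tilt [ 0.011 -0.    -1.   ] F [-0.09 -0.06  0.9 ] op 0.003 q [ 0.09  0.86  0.01  1.82 -0.03  0.45  0.3 ]
```

View pics/s3.png

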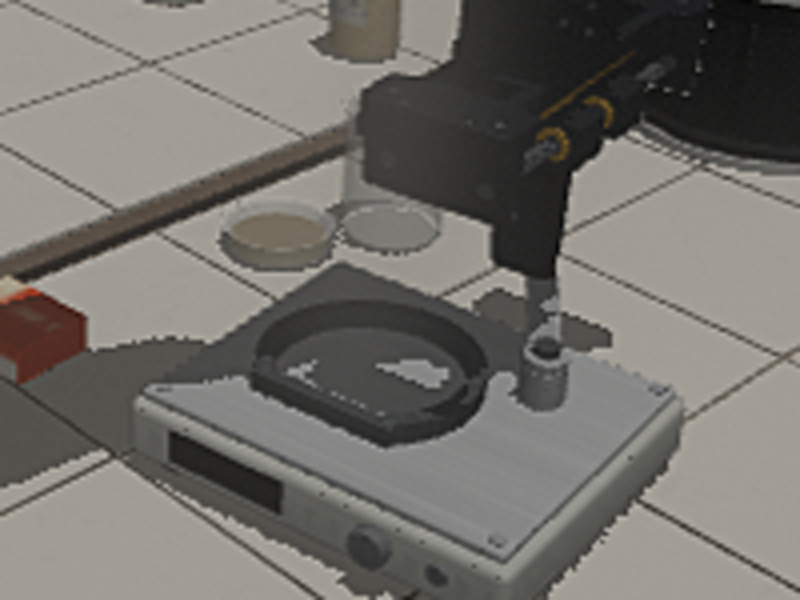

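The scene view shows the arm swung well to the rear and clear of the socket. I'll leave upward and go to the plate.

>>> play_rows([
  [[1,-0.02,0,-0.2,0,0,0],[1,-0.05,0,-0.45,0,0,0],[1,-0.05,0,-0.5,0,0,0],[1,-0.2,-0.2,-0.5,0,0,0],[1,-0.3,-0.4,-0.5,0,0,0]],
])

```text
clock: 4.05
tool_pos: [0.4724, -0.0132, 0.2471]
eef_rot: [0.996, 0.086, 0.006, -0.0]
contact_force: [1.4, 1.8, 0.8]
opening: 0.004
```

```bash
python3 -c "
from h import *
show();im=vision.snapshot('top');cv2.imwrite('pics/t4.png',im[:,:,::-1]);crop(im,270,150,400,260,5,'pics/t4c.png')
plan([.455,.25,.24],2)"
```

```text
t 4.05 pos [ 0.4724 -0.0132  0.2471] yaw 9.86 tilt [ 0.011  0.001 -1.   ] F [1.36 1.85 0.81] op 0.004 q [-0.09  0.51  0.04  2.04 -0.03  0.58  0.14]
row [0.122, -0.843, 0.026] [-0.0019, -0.0004, 0.0471] dist 0.256 ang 8.5
```

View pics/t4c.png

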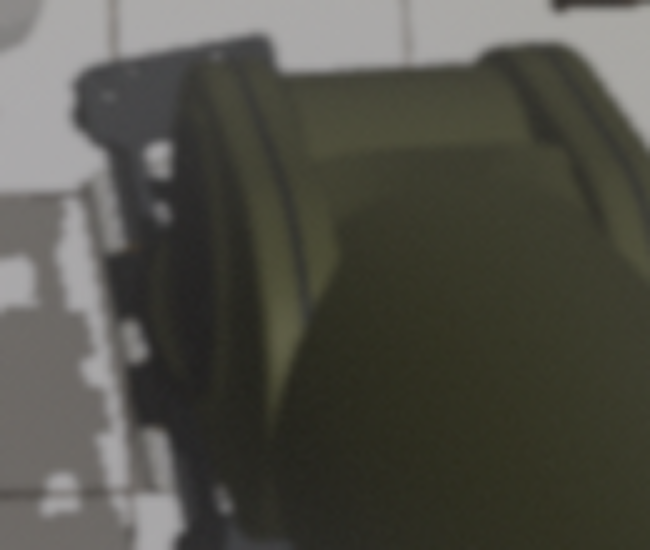

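The robot hides the shaker from the top camera here. I'll check it once the arm has moved off.

>>> play_rows([
  [[1,0.12,-0.84,0.02,-0.002,0,0.047],[1,0.12,-0.84,0.02,-0.002,0,0.047],[1,0.12,-0.84,0.02,-0.002,0,0.047],[1,0.12,-0.84,0.02,-0.002,0,0.047],[1,0.12,-0.84,0.02,-0.002,0,0.047]],
])

```text
clock: 4.72
tool_pos: [0.4526, 0.2545, 0.2426]
eef_rot: [1.0, 0.022, 0.001, -0.002]
contact_force: [-0.4, -0.1, 0.4]
opening: 0.005
```

```bash
python3 -c "
from h import *
show();im=vision.snapshot('wrist');cv2.imwrite('pics/w5.png',im[:,:,::-1])
im=vision.snapshot('top');cv2.imwrite('pics/t5.png',im[:,:,::-1]);crop(im,230,120,400,260,4,'pics/t5c.png')"
```

```text
t 4.72 pos [0.4526 0.2545 0.2426] yaw 2.52 tilt [ 0.001  0.004 -1.   ] F [-0.4  -0.13  0.35] op 0.005 q [-0.68  0.57  0.13  1.91 -0.12  0.66 -0.43]
```

View pics/w5.png

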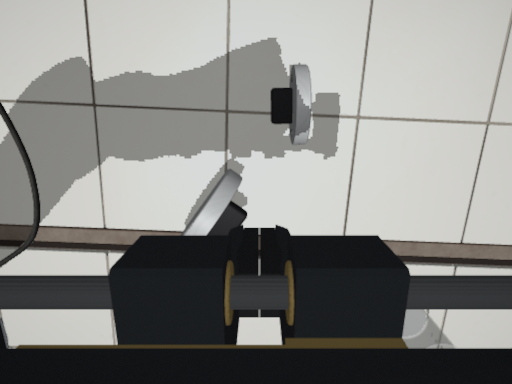

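View pics/t5c.png

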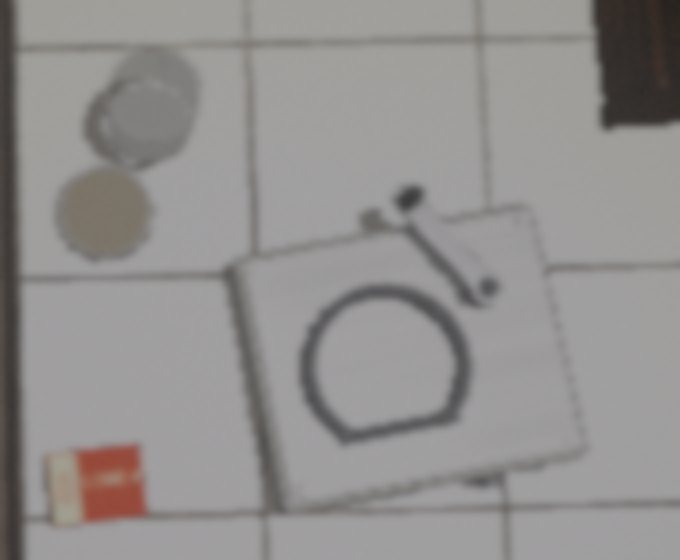

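The top view shows the arm clear of the ring. The wrist view has the 80 mm plate at cols 291–311, rows 64–145, with its bar at cols 271–293, rows 88–124.

```bash
python3 - <<'E'
from h import *
w=Cam('wrist');t=Cam('top');s=Cam('scene')
print('ends',w.onz([(301,64),(301,145)],.03))
print('bar L',w.onz([(271,89),(271,123)],.036),'barR',w.onz([(293,89),(293,123)],.036))
print('plain face top',w.onz([(311,100)],.05),'gripface',w.onz([(291,75),(291,135)],.03))
print('pin/pivot',t.onz([[230+409/4,120+197/4]],.085),t.onz([[230+488/4,120+287/4]],.068))
im=cv2.imread('pics/t5.png');g=cv2.cvtColor(im,cv2.COLOR_BGR2GRAY)
# ring: centroid inner hole
roi=np.zeros_like(g);roi[185:235,300:352]=(g[185:235,300:352]<95)
cs,h=cv2.findContours(roi,cv2.RETR_CCOMP,cv2.CHAIN_APPROX_NONE)
for c,hh in zip(cs,h[0]):
    if len(c)<60: continue
    p=t.onz(c[:,0,:],.05)[:,:2]; print(len(c),hh[3],cv2.minAreaRect((p*1000).astype(np.float32)),cv2.contourArea((p*1000).astype(np.float32)))
st=get_state();st and print(st['clock']); plan([.445,.322,.16],2.5);plan([.445,.322,.078],2.5)
E
```

```text
ends [[0.49156244 0.36104033 0.03      ]
 [0.49749548 0.28004827 0.03      ]]
bar L [[0.46233142 0.3355907  0.036     ]
 [0.46396086 0.30211583 0.036     ]] barR [[0.48449572 0.33645213 0.036     ]
 [0.48672698 0.30299753 0.036     ]]
plain face top [[0.50127206 0.32611027 0.05      ]] gripface [[0.48217825 0.35023855 0.03      ]
 [0.48608359 0.29020816 0.03      ]]
pin/pivot [[ 0.59349824 -0.09942516  0.085     ]] [[ 0.54174318 -0.14701218  0.068     ]]
67 -1 ((486.0202941894531, -50.14860534667969), (69.92204284667969, 23.645782470703125), 24.250816345214844) 173.24619346280815
120 -1 ((507.79705810546875, -105.86051940917969), (87.8494644165039, 53.51569366455078), 18.002866744995117) 312.3610690155765
4.825
row [-0.02, -0.239, 0.275] [-0.0003, -0.0005, -0.0014] dist 0.109 ang 0.3
row [-0.02, -0.238, 0.548] [-0.0003, -0.0005, -0.0014] dist 0.179 ang 0.3
```

>>> play_rows([
  [[1,-0.03,-0.235,0.1,0,0,0],[1,-0.03,-0.235,0.275,0,0,0],[1,-0.03,-0.235,0.54,0,0,0],[1,-0.03,-0.235,0.54,0,0,0],[1,-0.03,-0.235,0.54,0,0,0]],
])

```text
clock: 5.45
tool_pos: [0.4428, 0.319, 0.0809]
eef_rot: [1.0, 0.018, 0.001, 0.0]
contact_force: [0.3, 0.2, 0.8]
opening: 0.003
```

```bash
python3 -c "
from h import *
show();im=vision.snapshot('scene');crop(im,80,110,280,260,4,'pics/s6.png')
plan([.47,.321,.078],2.5);plan([.49,.321,.078],2.5)"
```

```text
t 5.45 pos [0.4428 0.319  0.0809] yaw 2.1 tilt [ 0.001 -0.001 -1.   ] F [0.28 0.25 0.81] op 0.003 q [-0.75  0.87  0.08  1.94 -0.17  0.34 -0.51]
row [0.088, -0.0, 0.014] [-0.0004, -0.0011, -0.0021] dist 0.027 ang 0.4
row [0.155, 0.002, 0.014] [-0.0004, -0.0011, -0.0021] dist 0.047 ang 0.4
```

View pics/s6.png

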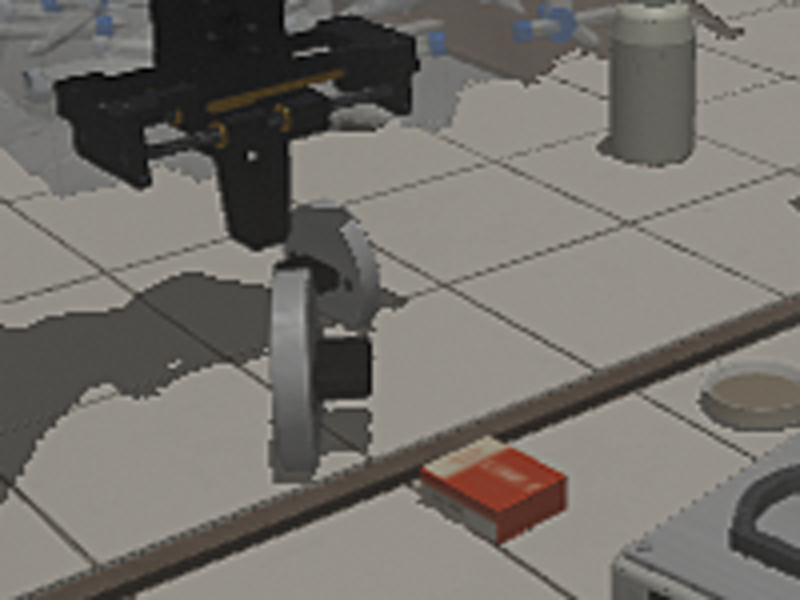

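The fingertips stand in front of the plate, above its bar. I'll push lightly.

>>> play_rows([
  [[1,0.04,0,0.01,0,0,0],[1,0.07,0,0.012,0,0,0],[1,0.1,0,0.012,0,0,0],[1,0.125,0,0.012,0,0,0],[1,0.15,0,0.012,0,0,0]],
])

```text
clock: 6.12
tool_pos: [0.489, 0.3216, 0.0786]
eef_rot: [1.0, 0.019, 0.002, -0.001]
contact_force: [-0.1, 0.4, -0.4]
opening: -0.0
```

```bash
python3 -c "
from h import *
show();im=vision.snapshot('scene');crop(im,80,110,280,260,4,'pics/s7.png')"
```

```text
t 6.12 pos [0.489  0.3216 0.0786] yaw 2.13 tilt [ 0.003  0.001 -1.   ] F [-0.13  0.37 -0.44] op -0.0 q [-0.71  0.9   0.08  1.82 -0.15  0.42 -0.48]
```

View pics/s7.png

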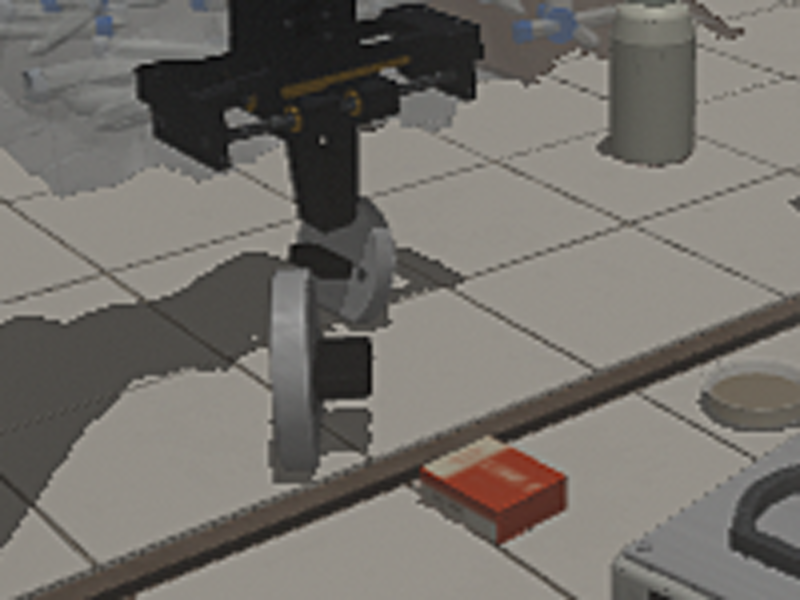

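The plate is tipping. I'll hold, with a little more push.

>>> play_rows([
  [[1,0.025,0,0,0,0,0],[1,0.04,0,0,0,0,0],[1,0.04,0,0,0,0,0],[1,0.04,0,0,0,0,0]],
])

```text
clock: 6.68
tool_pos: [0.5019, 0.322, 0.0786]
eef_rot: [1.0, 0.018, 0.002, -0.001]
contact_force: [-0.8, 0.1, 0.6]
opening: 0.004
```

```bash
python3 -c "
from h import *
show();im=vision.snapshot('scene');crop(im,80,110,280,260,4,'pics/s8.png')
plan([.44,.27,.24],2.5)"
```

```text
t 6.67 pos [0.5019 0.322  0.0786] yaw 2.1 tilt [ 0.004  0.002 -1.   ] F [-0.83  0.1   0.62] op 0.004 q [-0.7   0.91  0.08  1.79 -0.15  0.45 -0.47]
row [-0.21, 0.165, -0.539] [-0.0005, -0.0015, -0.0022] dist 0.18 ang 0.5
```

View pics/s8.png

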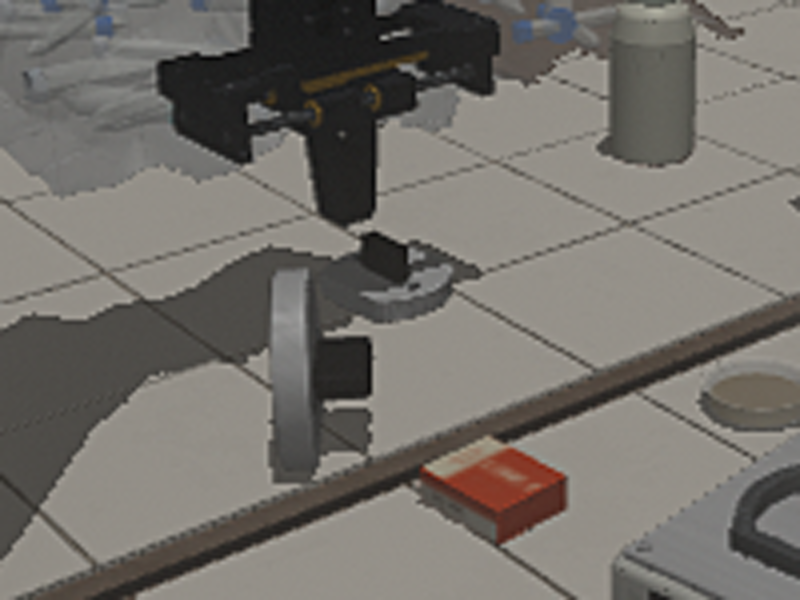

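The plate lies grip up. I'll rise, open the gripper and look with the wrist camera.

>>> play_rows([
  [[-0.2,-0.03,0.02,-0.15,0,0,0],[-0.2,-0.03,0.18,-0.35,0,0,0],[-0.2,-0.03,0.18,-0.45,0,0,0],[-0.2,-0.03,0.18,-0.45,0,0,0]],
])

```text
clock: 7.22
tool_pos: [0.4961, 0.2672, 0.2167]
eef_rot: [1.0, 0.017, 0.005, -0.002]
contact_force: [0.1, -0.3, 0.5]
opening: 0.432
```

```bash
python3 -c "
from h import *
show();w=Cam('wrist');np.save('w9T.npy',w.T);im=vision.snapshot('wrist');cv2.imwrite('pics/w9.png',im[:,:,::-1])
im=vision.snapshot('top');cv2.imwrite('pics/t9.png',im[:,:,::-1])"
```

```text
t 7.22 pos [0.4961 0.2672 0.2167] yaw 1.99 tilt [ 0.01   0.004 -1.   ] F [ 0.07 -0.3   0.46] op 0.432 q [-0.65  0.66  0.12  1.82 -0.11  0.66 -0.43]
```

View pics/w9.png

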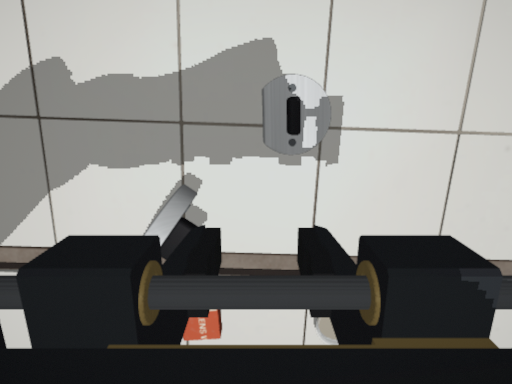

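The plate lies with its flat at col 263 facing the robot, the bar at (293,115) and the disc spanning rows 74–155. I'll measure it from an enlargement.

```bash
python3 - <<'E'
from h import *
im=cv2.imread('pics/w9.png')
c=cv2.resize(im[65:165,250:345],None,fx=6,fy=6,interpolation=cv2.INTER_CUBIC);cv2.imwrite('pics/w9c.png',c)
E
```

```text
(no output)
```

View pics/w9c.png

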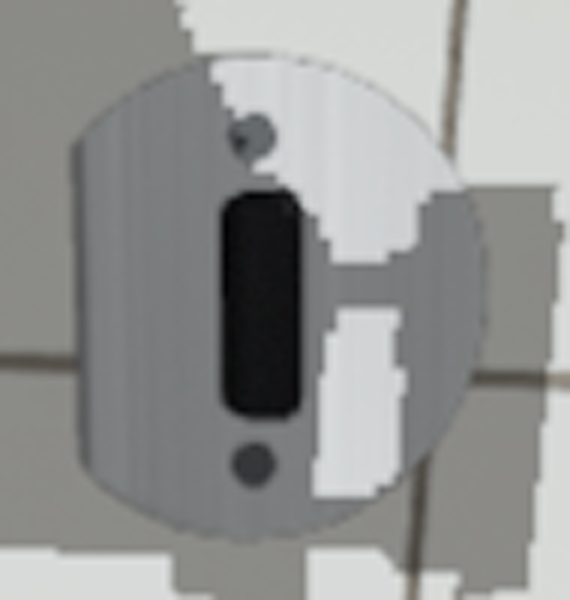

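```bash
python3 - <<'E'
from h import *
w=Cam('wrist');w.T=np.load('w9T.npy')
U=lambda x,y:(250+x/6,65+y/6)
print('bar top mid',w.onz([U(264,298)],.036))
p=w.onz([U(252,137),U(254,465)],.014);d=p[0]-p[1];print('screws mid',p.mean(0),np.linalg.norm(d),np.degrees(np.arctan2(-d[0],d[1])))
p=w.onz([U(80,150),U(85,465)],.014);d=p[0]-p[1];print('flat',p.mean(0),np.linalg.norm(d),np.degrees(np.arctan2(-d[0],d[1])))
p=w.onz([U(303,200),U(303,405)],.036);d=p[0]-p[1];print('bar right edge',np.degrees(np.arctan2(-d[0],d[1])))
p=w.onz([U(487,300),U(260,52),U(250,540)],.014);print('right,top,bot',p)
E
```

```text
bar top mid [[0.52865195 0.32878597 0.036     ]]
screws mid [0.52946429 0.32738068 0.014     ] 0.054196973186030624 3.853272998899124
flat [0.50054041 0.32536942 0.014     ] 0.052071942015914946 3.1140605906950167
bar right edge 3.879419671952026
right,top,bot [[0.56923111 0.32947793 0.014     ]
 [0.5281509  0.3677472  0.014     ]
 [0.53138136 0.28728038 0.014     ]]
```

```bash
python3 -c "
from h import *
plan([.5295,.328,.1],3.7);plan([.5295,.328,.055],3.7)"
```

```text
row [0.125, -0.195, 0.379] [-0.0006, -0.0014, -0.0087] dist 0.133 ang 1.6
row [0.124, -0.195, 0.529] [-0.0006, -0.0014, -0.0087] dist 0.173 ang 1.6
```

>>> play_rows([
  [[-0.2,0.124,-0.195,0.2,-0.001,-0.0015,-0.0087],[-0.2,0.124,-0.195,0.38,-0.001,-0.0015,-0.0087],[-0.2,0.124,-0.195,0.53,-0.001,-0.0015,-0.0087],[-0.2,0.124,-0.195,0.53,-0.001,-0.0015,-0.0087],[-0.2,0.124,-0.195,0.53,-0.001,-0.0015,-0.0087]],
])

```text
clock: 7.95
tool_pos: [0.5298, 0.3282, 0.0558]
eef_rot: [0.999, 0.032, 0.0, 0.001]
contact_force: [-0.3, -0.3, 0.4]
opening: 0.598
```

```bash
python3 -c "
from h import *
show();plan([.5295,.328,.037],3.7);im=vision.snapshot('wrist');cv2.imwrite('pics/w10.png',im[:,:,::-1])"
```

```text
t 7.95 pos [0.5298 0.3282 0.0558] yaw 3.7 tilt [ 0.    -0.001 -1.   ] F [-0.3  -0.34  0.45] op 0.598 q [-0.67  0.97  0.08  1.7  -0.13  0.48 -0.44]
row [-0.001, 0.0, 0.063] [0.0004, -0.0001, -0.0] dist 0.019 ang 0.1
```

View pics/w10.png

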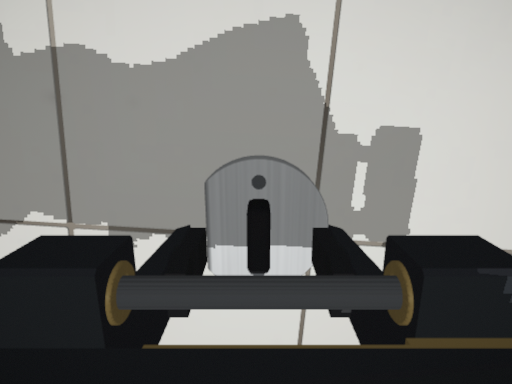

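The bar sits centred at col 259 between the fingers and parallel to the pads. I'll go down and grip.

>>> play_rows([
  [[-0.2,0,0,0.04,0,0,0],[-0.2,0,0,0.06,0,0,0],[0.3,0,0,0.06,0,0,0],[1,0,0,0.06,0,0,0],[1,0,0,0.06,0,0,0]],
], force=30)

```text
clock: 8.62
tool_pos: [0.5309, 0.3286, 0.0392]
eef_rot: [0.999, 0.032, 0.001, -0.0]
contact_force: [0.8, -0.1, -0.8]
opening: 0.282
```

>>> play_rows([
  [[1,0,0,0,0,0,0],[1,0,0,0,0,0,0]],
])

```text
clock: 8.88
tool_pos: [0.5307, 0.3286, 0.0393]
eef_rot: [0.999, 0.032, 0.001, -0.0]
contact_force: [-0.7, -0.5, 1.2]
opening: 0.135
```

```bash
python3 -c "
from h import *
show()"
```

```text
t 8.88 pos [0.5307 0.3286 0.0393] yaw 3.68 tilt [ 0.003  0.    -1.   ] F [-0.71 -0.5   1.16] op 0.135 q [-0.67  0.99  0.07  1.7  -0.14  0.45 -0.44]
```

The grip is good: the opening is 11.9 mm, which matches the 12 mm bar. Lifting now.

>>> play_rows([
  [[1,0,0,-0.1,0,0,0],[1,0,0,-0.3,0,0,0],[1,0,0,-0.5,0,0,0],[1,0,0,-0.5,0,0,0]],
])

```text
clock: 9.38
tool_pos: [0.5332, 0.33, 0.1942]
eef_rot: [0.999, 0.032, 0.006, -0.003]
contact_force: [1.5, -0.5, -2.3]
opening: 0.132
```

```bash
python3 -c "
from h import *
show();plan([.51,.06,.19],8);im=vision.snapshot('scene');crop(im,80,60,280,260,3,'pics/s11.png')
im=vision.snapshot('wrist');cv2.imwrite('pics/w11.png',im[:,:,::-1])"
```

```text
t 9.38 pos [0.5332 0.33   0.1942] yaw 3.66 tilt [ 0.011  0.006 -1.   ] F [ 1.48 -0.55 -2.29] op 0.132 q [-0.69  0.76  0.12  1.64 -0.12  0.73 -0.46]
row [-0.135, 0.893, 0.008] [-0.0015, -0.0038, -0.0241] dist 0.271 ang 4.4
```

View pics/s11.png

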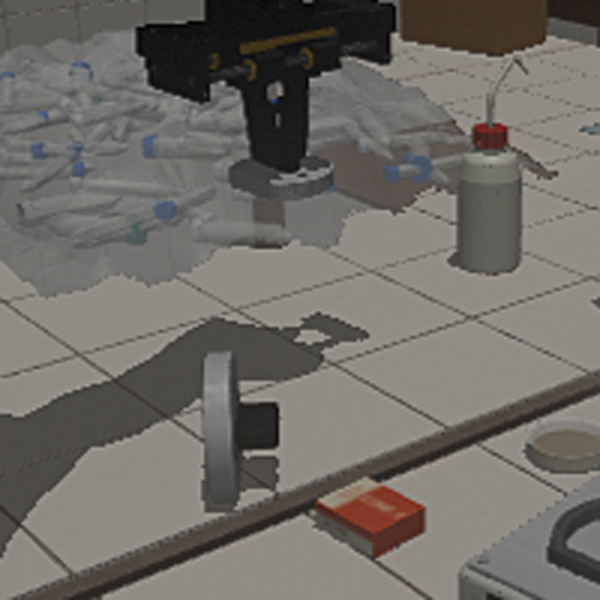

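View pics/w11.png

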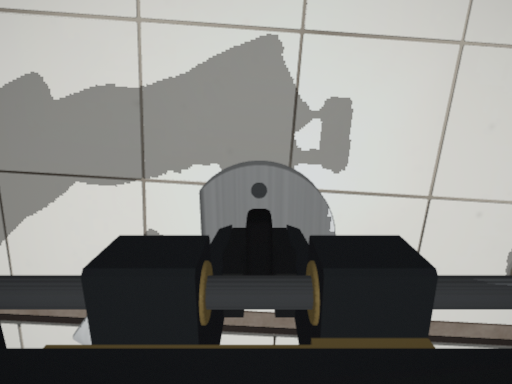

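The plate hangs level from the gripper. I'll work out the carrier's offset in the tool frame.

```bash
python3 - <<'E'
from h import *
w=Cam('wrist');st=get_state();Rm=R.from_quat(st['eef_rot']).as_matrix()
W=np.c_[Rm,st['tool_pos']]
def ontool(uv,h):
    o,d=w.ray(uv);o=Rm.T@(o-st['tool_pos']);d=d@Rm
    return o+d*((h-o[2])/d[:,2])[:,None]
print(ontool([(201,215),(335,235),(259,161),(258.5,190)],.0253)*1000)
E
```

```text
[[-30.10090987 -13.09551965  25.3       ]
 [ 39.05838727  -2.08910731  25.3       ]
 [ -0.44698593 -40.91527062  25.3       ]
 [ -0.70312367 -26.28506243  25.3       ]]
```

>>> play_rows([
  [[1,-0.135,0.89,0.008,-0.0015,-0.0035,-0.024],[1,-0.135,0.89,0.008,-0.0015,-0.0035,-0.024],[1,-0.135,0.89,0.008,-0.0015,-0.0035,-0.024],[1,-0.135,0.89,0.008,-0.0015,-0.0035,-0.024],[1,-0.135,0.89,0.008,-0.0015,-0.0035,-0.024]],
])

```text
clock: 10.1
tool_pos: [0.5041, 0.0538, 0.1847]
eef_rot: [0.998, 0.067, -0.007, 0.004]
contact_force: [0.1, 1.0, -1.8]
opening: 0.135
```

```bash
python3 -c "
from h import *
show();plan([.499,-.0835,.17],10)"
```

```text
t 10.1 pos [0.5041 0.0538 0.1847] yaw 7.62 tilt [-0.014 -0.009 -1.   ] F [ 0.09  0.97 -1.83] op 0.135 q [-0.22  0.66  0.03  1.98 -0.03  0.52 -0.04]
row [-0.077, 0.451, 0.053] [0.0021, 0.0049, -0.0132] dist 0.138 ang 2.6
```

```bash
python3 - <<'E'
from h import *
from scipy.optimize import least_squares
t=Cam('top');im=cv2.imread('pics/t9.png');g=cv2.cvtColor(im,cv2.COLOR_BGR2GRAY)
x0,y0=298,183;G=cv2.resize(g[y0:y0+56,x0:x0+58],None,fx=8,fy=8,interpolation=cv2.INTER_CUBIC)
print(np.percentile(G,[2,10,50,90]))
m=(G<115).astype(np.uint8)*255
cv2.imwrite('pics/g.png',np.hstack([G,m]))
cs,h=cv2.findContours(m,cv2.RETR_CCOMP,cv2.CHAIN_APPROX_NONE)
for c,hh in zip(cs,h[0]):
    if len(c)<400: continue
    uv=(c[:,0,:]+.5)/8-.5+[x0,y0]
    p=t.onz(uv,.05)[:,:2]
    a=np.radians(10);X=(p-[.499,-.0835])@np.array([[np.cos(a),-np.sin(a)],[np.sin(a),np.cos(a)]])
    sel=X[:,0]>-.02
    q=X[sel];f=least_squares(lambda v:np.hypot(q[:,0]-v[0],q[:,1]-v[1])-v[2],[0,0,.045],loss='soft_l1',f_scale=.001)
    fl=X[(abs(X[:,1])<.018)&(X[:,0]<-.02)];k=np.polyfit(fl[:,1],fl[:,0],1) if len(fl) else None
    print(hh[3],len(c),'circle mm',f.x*1000,'flat x',k,'yaw',10-np.degrees(k[0]) if k is not None else '')
E
```

```text
[ 90. 105. 159. 162.]
-1 954 circle mm [-2.558809   -2.69738788 50.54693765] flat x [ 0.00529038 -0.04037068] yaw 9.696883705624671
2 806 circle mm [-1.19800949 -1.98075243 42.47988252] flat x [-0.00230246 -0.03499589] yaw 10.131921165350477
```

View pics/g.png

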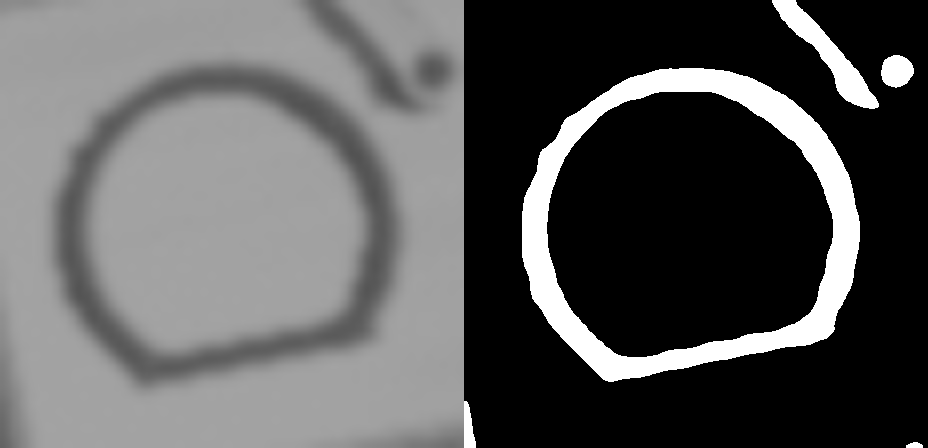

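The ring fit matches the given radii (42.5 and 50.5 mm) and gives a yaw of 10°. The top and wrist cameras disagree by about 2–3 mm, so I'll aim between them, then check plate against ring in one picture while hovering low.

```bash
python3 -c "
from h import *
plan([.4980,-.0848,.17],10);plan([.4980,-.0848,.105],10)"
```

```text
row [-0.081, 0.455, 0.053] [0.0021, 0.0049, -0.0132] dist 0.139 ang 2.6
row [-0.077, 0.453, 0.27] [0.0021, 0.0049, -0.0132] dist 0.16 ang 2.6
```

>>> play_rows([
  [[1,-0.08,0.455,0.053,0.002,0.005,-0.013],[1,-0.08,0.455,0.053,0.002,0.005,-0.013],[1,-0.08,0.455,0.053,0.002,0.005,-0.013],[1,-0.078,0.453,0.2,0.002,0.005,-0.013],[1,-0.078,0.453,0.2,0.002,0.005,-0.013]],
])

```text
clock: 10.72
tool_pos: [0.4945, -0.0842, 0.1224]
eef_rot: [0.996, 0.087, -0.005, -0.001]
contact_force: [0.3, 0.4, -0.9]
opening: 0.133
```

```bash
python3 -c "
from h import *
show();plan([.4980,-.0848,.105],10)"
```

```text
t 10.72 pos [ 0.4945 -0.0842  0.1224] yaw 9.97 tilt [-0.01   0.001 -1.   ] F [ 0.32  0.43 -0.95] op 0.133 q [ 0.09  0.76 -0.02  2.04  0.04  0.35  0.21]
row [0.012, 0.004, 0.058] [-0.0009, 0.003, -0.0002] dist 0.018 ang 0.6
```

>>> play_rows([
  [[1,0.012,0.004,0.057,-0.001,0.003,0],[1,0.012,0.004,0.057,-0.001,0.003,0],[1,0.012,0.004,0.057,-0.001,0.003,0]],
])

```text
clock: 11.1
tool_pos: [0.4983, -0.0844, 0.106]
eef_rot: [0.996, 0.087, 0.0, 0.0]
contact_force: [-0.4, 0.4, -2.4]
opening: 0.133
```

```bash
python3 -c "
from h import *
show();plan([.4980,-.0848,.100],10)
im=vision.snapshot('scene');cv2.imwrite('pics/s13f.png',im[:,:,::-1]);crop(im,240,205,360,290,6,'pics/s13.png')"
```

```text
t 11.1 pos [ 0.4983 -0.0844  0.106 ] yaw 10.01 tilt [ 0. -0. -1.] F [-0.36  0.37 -2.41] op 0.133 q [ 0.09  0.79 -0.02  2.05  0.04  0.3   0.21]
row [-0.001, 0.001, 0.02] [0.0001, -0.0001, 0.0] dist 0.006 ang 0.0
```

View pics/s13.png

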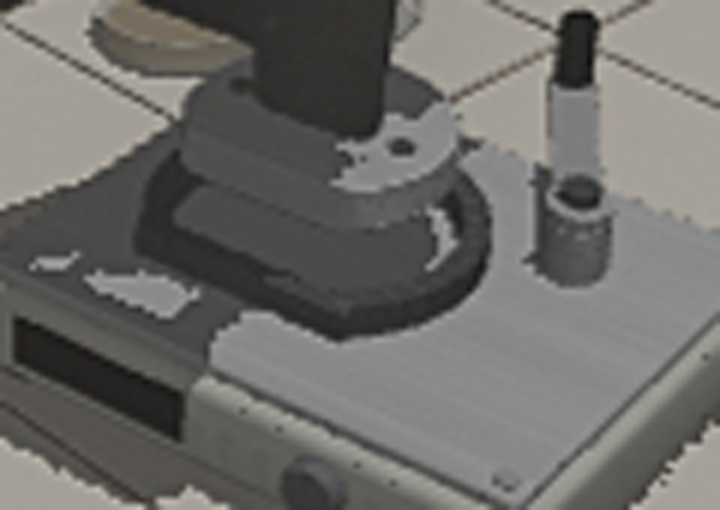

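```bash
python3 - <<'E'
from h import *
s=Cam('scene')
a=np.radians(10);ex=np.array([np.cos(a),np.sin(a)]);ey=np.array([-ex[1],ex[0]])
def P(C,x,y,z): p=np.array(C)+x*ex+y*ey; return s.proj([[*p,z]])[0]
def ext(C,r,z):
    th=np.linspace(-np.pi,np.pi,721);p=np.c_[C[0]+r*np.cos(th),C[1]+r*np.sin(th),np.full(721,z)];u=s.proj(p);i=u[:,0].argmax();return u[i]
f=lambda u:np.round((u-[240,205])*6,0)
C=(.498,-.0848);T=(.4983,-.0844)
print('plate right ext top',f(ext(T,.04,.0807)),'bot',f(ext(T,.04,.0667)))
print('ring right ext top',f(ext(C,.0505,.05)),'base',f(ext(C,.0505,.04)))
for y in(.0265,-.0265): print('plate flat corner',y,f(P(T,-.03,y,.0807)),f(P(T,-.03,y,.0667)))
yo=np.sqrt(.0505**2-.0405**2)
for y in(yo,-yo): print('ring outer corner',f(P(C,-.0405,y,.05)),f(P(C,-.0405,y,.04)))
yi=np.sqrt(.0425**2-.0325**2)
for y in(yi,-yi): print('ring inner corner top',f(P(C,-.0325,y,.05)))
print('pin,pivot',f(s.proj([[.5417,-.1435,.068]])[0]))
print('mm shift of 1 big-px x,y:', [ (f(P((C[0]+d[0],C[1]+d[1]),0,0,.05))-f(P(C,0,0,.05))) for d in((.01,0),(0,.01))])
E
```

```text
plate right ext top [459. 123.] bot [455. 166.]
ring right ext top [487. 220.] base [485. 249.]
plate flat corner 0.0265 [181. 124.] [179. 166.]
plate flat corner -0.0265 [339. 187.] [336. 231.]
ring outer corner [146. 228.] [145. 257.]
ring outer corner [323. 304.] [321. 334.]
ring inner corner top [170. 219.]
ring inner corner top [331. 287.]
pin,pivot [573. 181.]
mm shift of 1 big-px x,y: [array([ 24., -12.]), array([-25., -14.])]
```

```bash
python3 - <<'E'
import cv2
im=cv2.imread('pics/s13f.png')
c=cv2.resize(im[218:264,255:327],None,fx=11,fy=11,interpolation=cv2.INTER_CUBIC);cv2.imwrite('pics/s13b.png',cv2.convertScaleAbs(c,alpha=1.8,beta=0))
E
```

```text
(no output)
```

View pics/s13b.png

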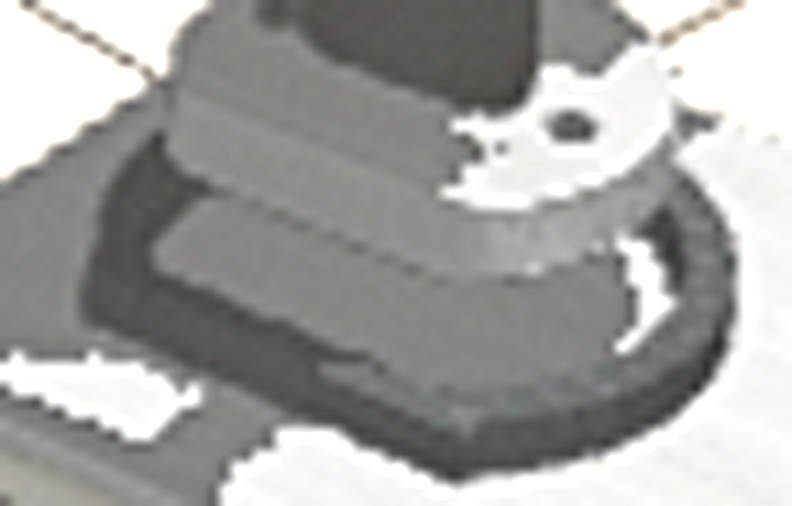

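The plate's silhouette in the scene view agrees with the TCP to within 1 mm. The ring sits about 1 mm further to -y than I assumed, which matches the top camera. I'll aim for (0.498, -0.0855).

```bash
python3 -c "
from h import *
plan([.4980,-.0855,.093],10);plan([.4980,-.0855,.086],10)"
```

```text
row [-0.002, 0.003, 0.044] [0.0002, -0.0003, -0.0] dist 0.013 ang 0.1
row [-0.002, 0.003, 0.067] [0.0002, -0.0003, -0.0] dist 0.02 ang 0.1
```

>>> play_rows([
  [[1,-0.002,0.004,0.03,0,0,0],[1,-0.002,0.004,0.044,0,0,0],[1,-0.002,0.004,0.055,0,0,0],[1,-0.002,0.004,0.064,0,0,0],[1,-0.002,0.004,0.07,0,0,0]],
])

```text
clock: 11.78
tool_pos: [0.4981, -0.0858, 0.085]
eef_rot: [0.996, 0.087, 0.0, 0.0]
contact_force: [0.2, 0.0, -1.7]
opening: 0.131
```

```bash
python3 -c "
from h import *
show();plan([.4980,-.0855,.080],10);im=vision.snapshot('scene');cv2.imwrite('pics/s14f.png',im[:,:,::-1]);crop(im,240,205,360,290,6,'pics/s14.png')"
```

```text
t 11.78 pos [ 0.4981 -0.0858  0.085 ] yaw 9.99 tilt [ 0.001 -0.    -1.   ] F [ 0.2   0.01 -1.72] op 0.131 q [ 0.09  0.83 -0.01  2.06  0.05  0.25  0.21]
row [-0.0, -0.001, 0.017] [0.0002, -0.0003, -0.0] dist 0.005 ang 0.1
```

View pics/s14.png

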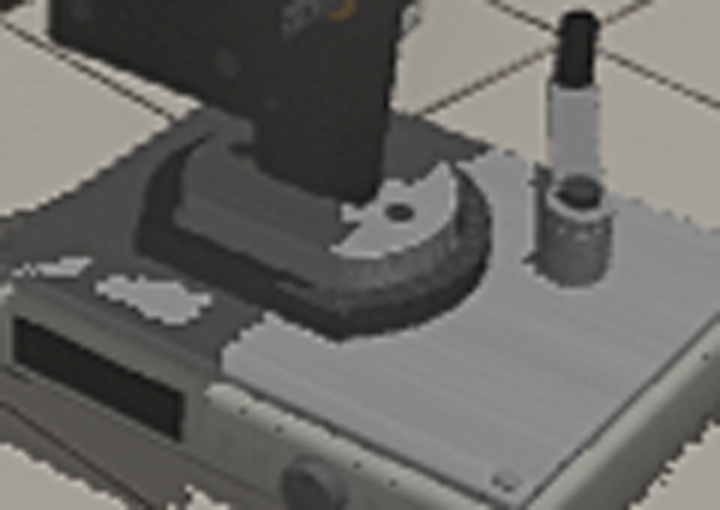

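The plate has entered the ring: the TCP is at 85 mm, ring contact would have come at 89 mm, and the force is only the weight. I'll lower it to the floor.

>>> play_rows([
  [[1,0,0,0.01,0,0,0],[1,0,0,0.016,0,0,0],[1,0,0,0.02,0,0,0],[1,0,0,0.02,0,0,0]],
])

```text
clock: 12.32
tool_pos: [0.498, -0.0857, 0.0793]
eef_rot: [0.996, 0.087, 0.0, 0.0]
contact_force: [-0.4, 0.7, 3.4]
opening: 0.133
```

```bash
python3 -c "
from h import *
show()"
```

```text
t 12.32 pos [ 0.498  -0.0857  0.0793] yaw 10.0 tilt [ 0.001 -0.    -1.   ] F [-0.45  0.74  3.36] op 0.133 q [ 0.09  0.84 -0.01  2.06  0.05  0.24  0.21]
```

The floor contact came at z = 0.0793, exactly as expected for seated. I'll release and rise.

>>> play_rows([
  [[0.3,0,0,0,0,0,0],[0.3,0,0,0,0,0,0],[0.3,0,0,0,0,0,0],[0.3,0,0,-0.06,0,0,0],[0.3,0,0,-0.15,0,0,0]],
])

```text
clock: 12.95
tool_pos: [0.4974, -0.0857, 0.1241]
eef_rot: [0.996, 0.087, -0.001, 0.0]
contact_force: [-0.6, -0.4, 0.8]
opening: 0.351
```

```bash
python3 -c "
from h import *
show();plan([.52,-.12,.25],10)
im=vision.snapshot('scene');crop(im,240,205,360,290,6,'pics/s15.png')"
```

```text
t 12.95 pos [ 0.4974 -0.0857  0.1241] yaw 10.0 tilt [-0.001 -0.    -1.   ] F [-0.6  -0.39  0.83] op 0.351 q [ 0.09  0.76 -0.02  2.04  0.04  0.34  0.21]
row [0.054, 0.126, -0.42] [0.0, 0.0003, -0.0] dist 0.132 ang 0.1
```

View pics/s15.png

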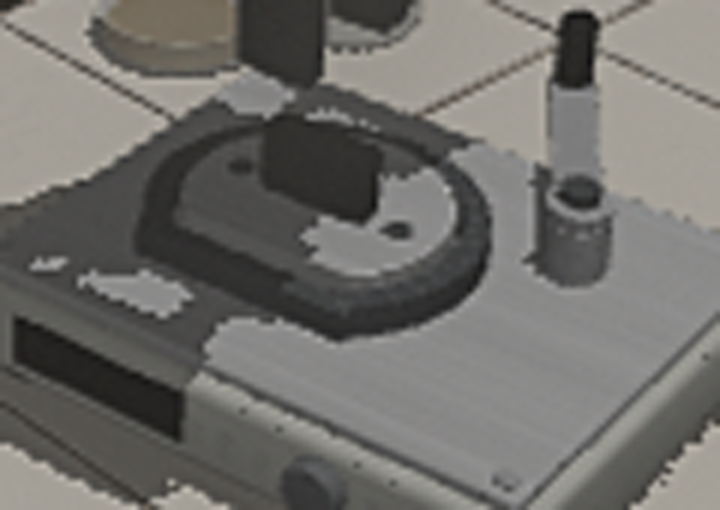

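The plate is fully in the ring and flat to flat. Next I'll close the fingers and go round behind the pin, passing over the top.

```bash
python3 -c "
from h import *
plan([.50,-.086,.17],10);plan([.63,-.09,.17],10);plan([.63,-.09,.13],10)"
```

```text
row [0.004, 0.001, -0.142] [0.0005, -0.0013, -0.0001] dist 0.043 ang 0.3
row [0.428, 0.089, -0.141] [0.0005, -0.0013, -0.0001] dist 0.138 ang 0.3
row [0.428, 0.089, -0.007] [0.0005, -0.0013, -0.0001] dist 0.131 ang 0.3
```

>>> play_rows([
  [[1,0.005,0,-0.15,0,0,0],[1,0.2,0.04,-0.16,0,0,0],[1,0.43,0.088,-0.15,0,0,0],[1,0.43,0.088,-0.15,0,0,0],[1,0.43,0.088,-0.1,0,0,0]],
])

```text
clock: 13.62
tool_pos: [0.6305, -0.0898, 0.1574]
eef_rot: [0.996, 0.087, 0.002, 0.001]
contact_force: [-0.7, -0.1, -0.3]
opening: 0.001
```

```bash
python3 -c "
from h import *
show();plan([.632,-.09,.10],10);plan([.632,-.09,.091],10)
im=vision.snapshot('top');crop(im,270,120,400,260,4,'pics/t16.png')
im=vision.snapshot('scene');crop(im,240,130,400,290,4,'pics/s16.png')"
```

```text
t 13.62 pos [ 0.6305 -0.0898  0.1574] yaw 9.97 tilt [ 0.005 -0.001 -1.   ] F [-0.72 -0.1  -0.27] op 0.001 q [ 0.08  0.82 -0.02  1.62  0.03  0.69  0.22]
row [0.004, 0.001, 0.191] [0.0007, -0.0015, -0.0001] dist 0.057 ang 0.3
row [0.004, 0.001, 0.221] [0.0007, -0.0015, -0.0001] dist 0.066 ang 0.3
```

View pics/s16.png

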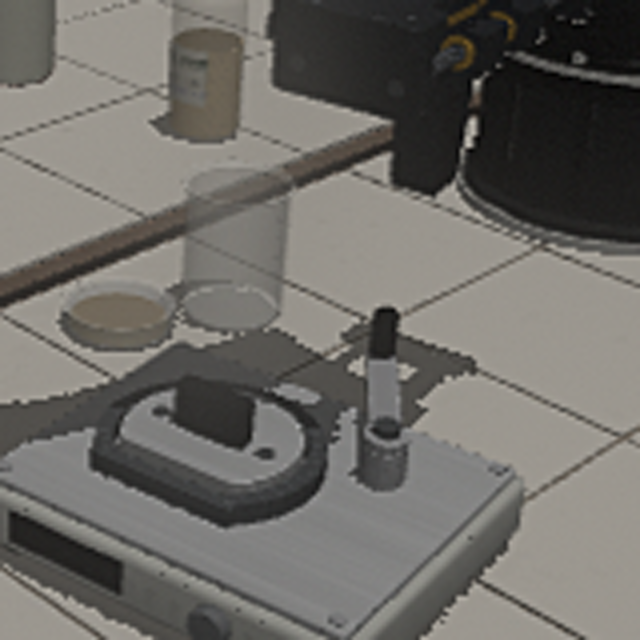

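```bash
python3 -c "
from h import *
t=Cam('top');s=Cam('scene')
print(t.onz([(287,76)],0),t.onz([(290,62)],.1),t.onz([(290,62)],.15),t.onz([(249,25),(331,25)],.15))
print('scene base near',s.onz([(390,187)],0))
print(tri(t,(290,62),s,(392,150)))
"
```

```text
[[ 0.86137286 -0.01051514  0.        ]] [[ 0.85184667 -0.00857866  0.1       ]] [[ 0.82777888 -0.00296857  0.15      ]] [[ 0.91805895  0.08700808  0.15      ]
 [ 0.91480885 -0.09960513  0.15      ]]
scene base near [[ 9.10674769e-01 -2.63998248e-02 -5.55111512e-17]]
(array([ 0.86434317, -0.02252563,  0.10142515]), [np.float64(0.017951752922755936), np.float64(0.017951752922755634)])
```

View pics/t16.png

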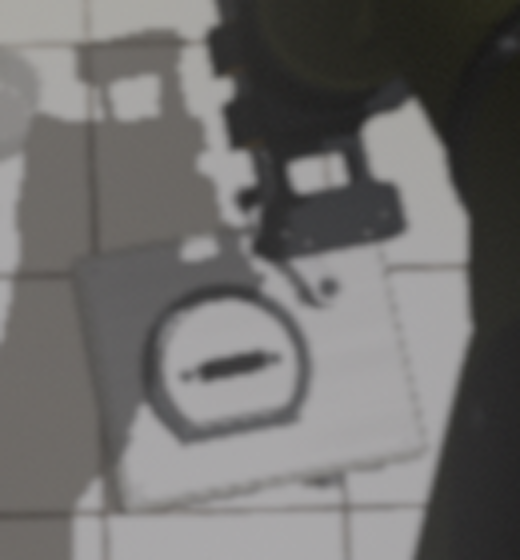

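The pot's edge is beyond x = 0.82, so the body clears it. I'll go down behind the pin and then push.

>>> play_rows([
  [[1,0.005,0,0.12,0,-0.001,0],[1,0.005,0,0.22,0,-0.001,0],[1,0.005,0,0.22,0,-0.001,0],[1,0.005,0,0.22,0,-0.001,0]],
])

```text
clock: 14.22
tool_pos: [0.6281, -0.0896, 0.0901]
eef_rot: [0.996, 0.087, -0.003, 0.0]
contact_force: [1.3, -0.2, -0.5]
opening: 0.004
```

```bash
python3 -c "
from h import *
show()
for p in ([.612,-.09,.091],[.598,-.081,.091],[.585,-.076,.091],[.57,-.073,.091],[.556,-.073,.091]): plan(p,10)
im=vision.snapshot('scene');crop(im,240,170,400,290,5,'pics/s17.png')"
```

```text
t 14.22 pos [ 0.6281 -0.0896  0.0901] yaw 9.95 tilt [-0.005 -0.001 -1.   ] F [ 1.32 -0.23 -0.5 ] op 0.004 q [ 0.08  0.92 -0.02  1.65  0.03  0.58  0.21]
row [-0.053, -0.008, -0.003] [0.0001, 0.0018, -0.0003] dist 0.016 ang 0.3
row [-0.094, -0.046, -0.002] [0.0001, 0.0018, -0.0003] dist 0.031 ang 0.3
row [-0.134, -0.07, -0.002] [0.0001, 0.0018, -0.0003] dist 0.045 ang 0.3
row [-0.181, -0.088, -0.002] [0.0001, 0.0018, -0.0003] dist 0.06 ang 0.3
row [-0.227, -0.096, -0.002] [0.0001, 0.0018, -0.0003] dist 0.074 ang 0.3
```

View pics/s17.png

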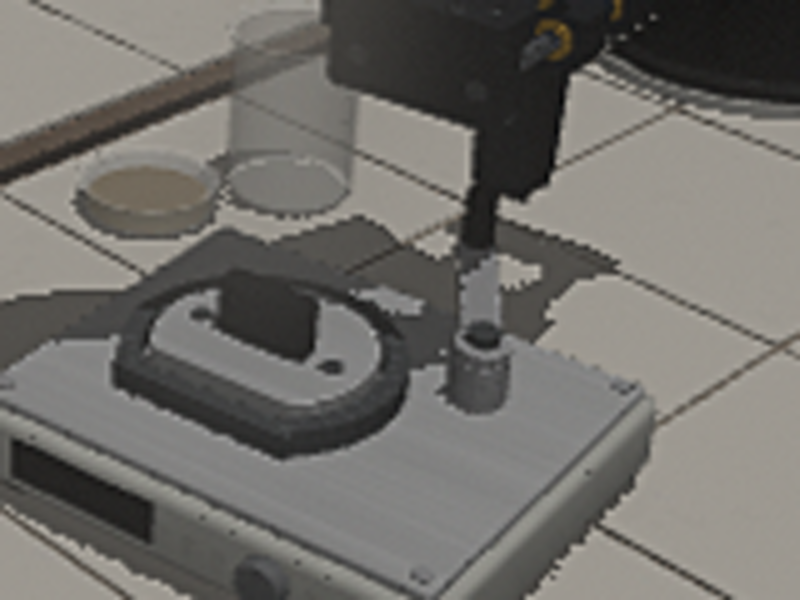

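The finger stands behind the pin. I'll push it along the arc.

>>> play_rows([
  [[1,-0.053,-0.01,-0.003,0,0.0015,0],[1,-0.094,-0.046,-0.003,0,0.0015,0],[1,-0.134,-0.07,-0.003,0,0.0015,0],[1,-0.18,-0.086,-0.003,0,0.0015,0],[1,-0.22,-0.092,-0.003,0,0.0015,0]],
])

```text
clock: 14.9
tool_pos: [0.5599, -0.0731, 0.0933]
eef_rot: [0.996, 0.087, 0.002, 0.0]
contact_force: [0.8, 1.1, -0.1]
opening: 0.006
```

```bash
python3 -c "
from h import *
show()
for p in ([.55,-.074,.09],[.546,-.075,.09],[.542,-.075,.09]): plan(p,10)
im=vision.snapshot('scene');crop(im,240,170,400,290,5,'pics/s18.png')"
```

```text
t 14.9 pos [ 0.5599 -0.0731  0.0933] yaw 10.02 tilt [ 0.004 -0.    -1.   ] F [ 0.8   1.11 -0.1 ] op 0.006 q [ 0.06  0.85 -0.02  1.88  0.03  0.4   0.19]
row [-0.033, -0.003, 0.011] [0.0003, -0.0013, 0.0001] dist 0.01 ang 0.2
row [-0.047, -0.002, 0.011] [0.0003, -0.0013, 0.0001] dist 0.014 ang 0.2
row [-0.06, -0.004, 0.011] [0.0003, -0.0013, 0.0001] dist 0.018 ang 0.2
```

View pics/s18.png

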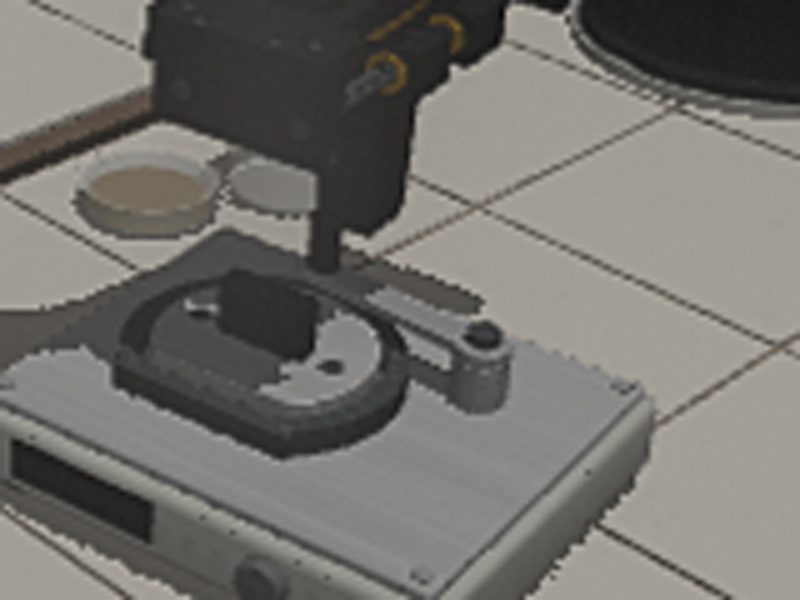

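>>> play_rows([
  [[1,-0.02,-0.003,0.008,0,-0.001,0],[1,-0.033,-0.003,0.01,0,-0.001,0],[1,-0.04,-0.003,0.01,0,-0.001,0]],
])

```text
clock: 15.32
tool_pos: [0.5512, -0.0748, 0.0913]
eef_rot: [0.996, 0.087, 0.005, 0.001]
contact_force: [10.0, 1.0, 1.8]
opening: 0.004
```

>>> play_rows([
  [[1,-0.008,0,0,0,0,0],[1,-0.012,0,0,0,0,0]],
])

```text
clock: 15.58
tool_pos: [0.5512, -0.0749, 0.0918]
eef_rot: [0.996, 0.087, 0.009, 0.001]
contact_force: [7.5, 2.0, -2.0]
opening: 0.001
```

The force rose to about 10 N with no further motion, so the arm is against its stop. I'll back off, rise and look.

>>> play_rows([
  [[1,0.04,0,0,0,0,0],[1,0.08,0,-0.02,0,0,0],[1,0.1,0,-0.2,0,0,0],[1,0.1,-0.1,-0.45,0,0,0],[1,0.0,-0.3,-0.5,0,0,0]],
])

```text
clock: 16.2
tool_pos: [0.5438, -0.0014, 0.2372]
eef_rot: [0.996, 0.084, 0.011, 0.002]
contact_force: [0.7, 1.7, 0.1]
opening: 0.005
```

```bash
python3 -c "
from h import *
show();plan([.42,.25,.25],10)
im=vision.snapshot('scene');crop(im,240,170,400,290,5,'pics/s19.png')"
```

```text
t 16.2 pos [ 0.5438 -0.0014  0.2372] yaw 9.68 tilt [ 0.022 -0.002 -1.   ] F [0.69 1.74 0.14] op 0.005 q [-0.08  0.6   0.    1.86  0.01  0.66  0.08]
row [-0.265, -0.895, -0.054] [0.0018, -0.0069, -0.0018] dist 0.281 ang 1.3
```

View pics/s19.png

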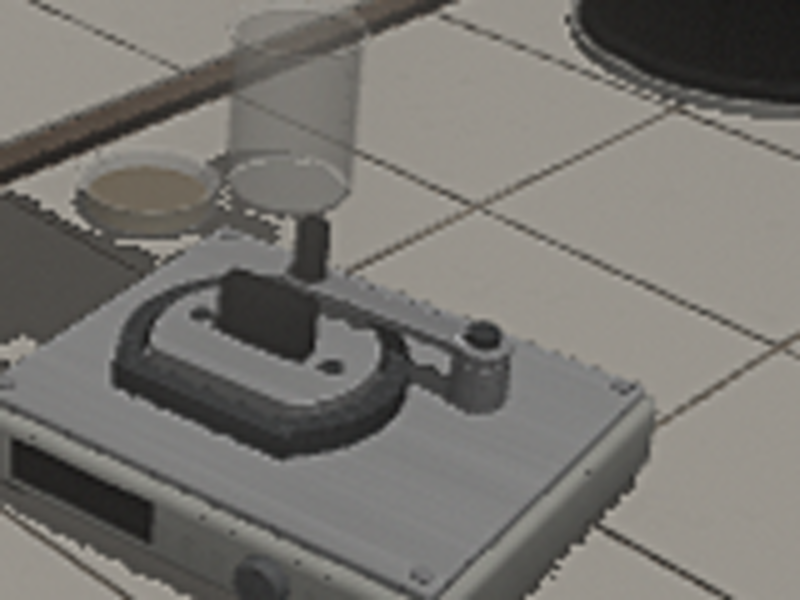

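The arm lies over the plate's rear edge. I'll clear the gripper away and check from the top camera.

>>> play_rows([
  [[1,-0.26,-0.89,-0.05,0,-0.006,0],[1,-0.26,-0.89,-0.05,0,-0.006,0],[1,-0.26,-0.89,-0.05,0,-0.006,0],[1,-0.26,-0.89,-0.05,0,-0.006,0],[1,-0.26,-0.89,-0.05,0,-0.006,0]],
])

```text
clock: 16.88
tool_pos: [0.4102, 0.2586, 0.252]
eef_rot: [0.996, 0.092, -0.003, -0.0]
contact_force: [-0.4, -1.0, -0.2]
opening: 0.009
```

```bash
python3 -c "
from h import *
show()
im=vision.snapshot('top');cv2.imwrite('pics/t20f.png',im[:,:,::-1]);crop(im,230,120,390,270,5,'pics/t20.png')"
```

```text
t 16.88 pos [0.4102 0.2586 0.252 ] yaw 10.55 tilt [-0.006  0.    -1.   ] F [-0.36 -1.   -0.18] op 0.009 q [-0.68  0.52  0.04  1.99 -0.04  0.64 -0.43]
```

View pics/t20.png

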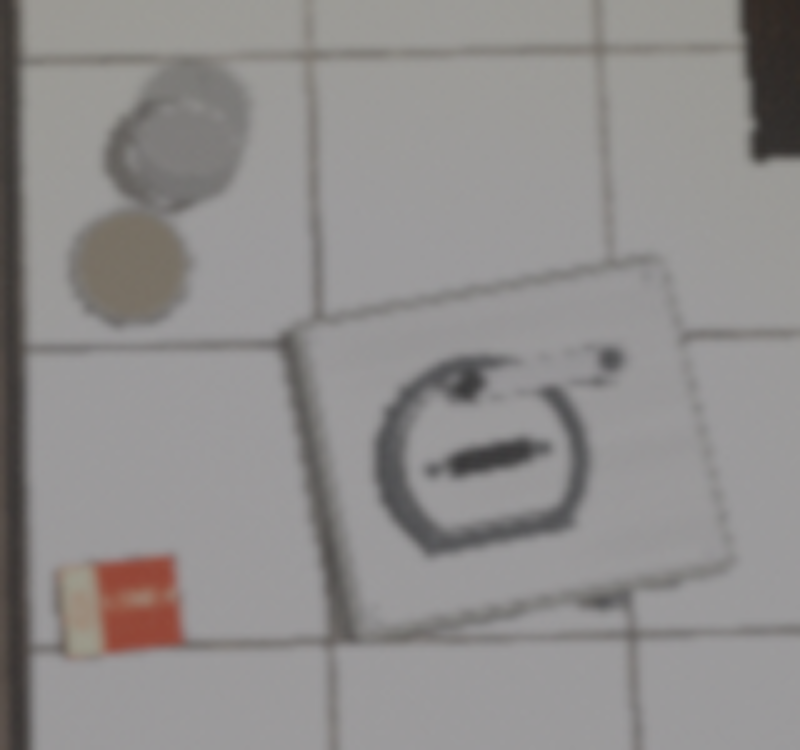

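```bash
python3 -c "
from h import *
t=Cam('top');U=lambda x,y:(230+x/5,120+y/5)
a=t.onz([U(465,382)],.085)[0];b=t.onz([U(611,359)],.068)[0];d=a-b;print(a,b,np.linalg.norm(d[:2]),'arm angle rel +y deg',np.degrees(np.arctan2(-d[0],d[1])),'theta',np.radians(10)-np.arctan2(-d[0],d[1]))
im0=cv2.imread('pics/t5.png').astype(int);im=cv2.imread('pics/t20f.png').astype(int)
x=abs(im0-im).max(2);print('bystander diff',x[125:200,235:290].max(),x[225:255,238:270].max())"
```

```text
[ 0.53022016 -0.0748162   0.085     ] [ 0.5416131  -0.14747886  0.068     ] 0.07355039995839126 arm angle rel +y deg 8.91098652540453 theta 0.019006870730274572
bystander diff 6 7
```

```bash
python3 -c "
from h import *
print(r.finish_job())"
```

```text
the job is handed in; nothing more can be done
None
```

The carrier plate is fitted in the shaker's socket and the retaining arm is back over it. I handed the job in at about 17 s, and nothing failed.

I swung the retaining arm back to about 0.95 rad and tipped the 80 mm plate over with a light push, so it landed grip up. Then I lifted it by the bar, lowered it into the socket flat to flat, and pushed the arm home.

**Last checks:**
- **Seating:** The plate met the socket floor at a TCP height of 79.3 mm, exactly the height expected when seated, with no sideways force on the way in. The pictures show it inside the ring, flat to flat.
- **Retaining arm:** It stopped dead against a push of about 10 N. The top camera puts it at about 0.02 rad, which is home within what I can measure.
- **Bystanders:** The beaker, dish and carton look unchanged in the top-view pictures from before the plate was tipped and from the end.
- **Camera disagreement:** The top and wrist cameras differed by about 2–3 mm on the socket centre. I settled it by checking the hovering plate against the ring in the scene camera before lowering.

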